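# Reload the specimen die and lock its keeper bar

## Task

Reload the die for the press: lift the dust cover off the die block and hang it astride the bar of the storage rack, wholly on the bar, move the pressed pieces (those with a boss) left in the die to the grey scrap tray just beyond it, and seat every plain steel blank on the bench fully down in a cavity of its own outline (discs in round, squares in square). When all are in, swing the keeper bar over them until it is fully home in its catch, and leave the other things on the bench where they are.

Things in the scene. Friction and masses are not known exactly. Their poses are not given: they have to be found in the camera images.
- die: Fixed metal die block, 70 (x) x 274 (y) x 45 mm high. Cavities along its y axis, 46 mm apart: round, square, round, square from the -y end; 7 mm deep, round 43 mm across, square 37 mm with sides along the die's axes. Origin: centre of the underside; z up. Dark steel catch (fork) on top at x 12, y 99 to 115 mm, up to 89 mm above the bench, its mouth open to +x.
- round_1 (a point): Centre of the mouth of the round cavity nearest the keeper bar's pivot (level with the die's top, 45 mm above the bench). Axes as the die.
- square_1 (a point): Centre of the mouth of the square cavity second from the pivot. Axes as the die.
- round_2 (a point): Centre of the mouth of the round cavity third from the pivot. Axes as the die.
- square_2 (a point): Centre of the mouth of the square cavity farthest from the pivot, next to the catch. Axes as the die.
- latch (a joint): Keeper bar, steel, 14 mm wide, swings level 67 to 75 mm above the bench about an upright pivot at x 12, y -122 mm in the die's frame. 0 = closed: along the die's y, 5 mm above seated blanks, in the catch. Positive (rad) swings its free end out to the die's +x side, stop at 1.5. Starts open, clear of the cover; stays where left (0.5 N at the peg moves it). A blank not down in its cavity blocks it.
- latch_peg (a point): Top centre of the upright steel peg on the free end of the keeper bar: peg 12 mm in diameter, standing from the bar's top (75 mm) to 123 mm above the bench, 249 mm from the pivot axis and 20 mm past the middle of the catch when closed. Push it or pinch it from above.
- cover: Grey sheet dust cover, an upside-down U, starting astride the die over the cavities: top plate 82 (x) x 186 (y) x 3 mm, skirts hanging 66 mm below it (their edges stand on the bench) along the long sides (76 mm between them), black upright grip rib on top, 12 mm thick (x), 60 mm long (y), 3 to 39 mm above the origin. Origin: middle of the top plate's underside; z up. 0.25 kg.
- rack: Storage rack on the bench, fixed: a flat horizontal steel bar 24 mm wide (its x), 14 mm high, 316 mm long along its y axis, its top 135 mm above the bench, on two 16 mm posts 300 mm apart under its ends, with 64 mm round feet. Origin: on the bench below the bar's middle.
- disc_1: Round steel blank, 40 mm in diameter, 24 mm thick, lying flat on the bench; about 0.22 kg. Origin: its centre; z up (12 mm above what it lies on; 50 mm above the bench when seated in the die, standing 17 mm proud of it). May be absent.
- disc_2: Round steel blank, 40 mm in diameter, 24 mm thick, lying flat on the bench; about 0.22 kg. Origin: its centre; z up (12 mm above what it lies on; 50 mm above the bench when seated in the die, standing 17 mm proud of it). May be absent.
- slab_1: Square steel blank, 34 x 34 mm, 24 mm thick, lying flat on the bench, its sides along its x and y axes; about 0.22 kg. Origin: its centre; z up (12 mm above what it lies on; 50 mm above the bench when seated in the die, standing 17 mm proud of it). May be absent.
- slab_2: Square steel blank, 34 x 34 mm, 24 mm thick, lying flat on the bench, its sides along its x and y axes; about 0.22 kg. Origin: its centre; z up (12 mm above what it lies on; 50 mm above the bench when seated in the die, standing 17 mm proud of it). May be absent.
- old_1: Pressed round piece, 40 mm in diameter, left from the last run in cavity round_1 under the cover: 20 mm thick with a boss 18 mm in diameter, 4 mm high on top. Origin: middle of its 24 mm height (50 mm above the bench in the die; 16 mm on the scrap tray's floor); z up. About 0.19 kg. May be absent.
- old_2: Pressed square piece, 34 x 34 mm, left from the last run in cavity square_1 under the cover: 20 mm thick with a boss 18 mm in diameter, 4 mm high on top. Origin: middle of its 24 mm height (50 mm above the bench in the die; 16 mm on the scrap tray's floor); z up. About 0.19 kg. May be absent.
- old_3: Pressed round piece, 40 mm in diameter, left from the last run in cavity round_2 under the cover: 20 mm thick with a boss 18 mm in diameter, 4 mm high on top. Origin: middle of its 24 mm height (50 mm above the bench in the die; 16 mm on the scrap tray's floor); z up. About 0.19 kg. May be absent.
- old_4: Pressed square piece, 34 x 34 mm, left from the last run in cavity square_2 under the cover: 20 mm thick with a boss 18 mm in diameter, 4 mm high on top. Origin: middle of its 24 mm height (50 mm above the bench in the die; 16 mm on the scrap tray's floor); z up. About 0.19 kg. May be absent.
- bin: Fixed, open grey scrap tray beyond the die, 130 (its x) x 150 (its y) x 25 mm high, walls and floor 4 mm. Origin: centre of the underside; z up. The open keeper bar stands clear of it; closing, it passes above.
- weight: Small brass balance weight, 28 mm in diameter, 38 mm high, standing among the blanks. A bystander. Origin: centre of its underside.
- beaker: Open white plastic beaker, 68 mm in diameter, 75 mm high. A bystander. Origin: centre of its underside.
- mortar: White ceramic mortar bowl, 100 mm in diameter, 55 mm high. A bystander. Origin: centre of its underside.
- tub: Closed tub, 90 mm in diameter, 100 mm high. A bystander. Origin: centre of its underside.
- block: Small dark wooden block, 50 x 35 x 30 mm, lying between the die and the far side, low enough for the keeper bar to pass over. A bystander. Origin: centre of its underside.
- jar: Closed jar, 60 mm in diameter, 80 mm high. A bystander. Origin: centre of its underside.
Things that resemble listed ones, but are neither listed nor needed, are in the scene too. Leave any purple look-alike of the disc_1 alone. What is shaped like the disc_2 but red is not meant.

How it is judged:
By the outcome, as a careful person would: the job done as asked, in the order asked, and still so for the second after the job is handed in, with the robot touching nothing.
Of disc_1, disc_2, slab_1, slab_2 only 3 to 4 are there at a start; the rules pass over those that are not, and their reading is None.
Of old_1, old_2, old_3, old_4 only 1 to 3 are there at a start; the rules pass over those that are not, and their reading is None.
At some moment in a run one of disc_1, disc_2, slab_1, slab_2 may be knocked a few centimetres aside while the robot is not near it.
It also fails if it takes over 210 s, if anything falls off the work surface, if the arm or the gripper's body presses on something with over 40 N, if the wrist force passes 120 N, or if a joint passes its speed limit or range.

## Robot

A 6-joint arm with a two-finger parallel gripper is mounted at the origin on the work surface. World frame = base frame: x ahead of the robot, y to its left, z up, the work surface at z = 0. Lengths are in mm, angles in rad, forces in N, time in s.
With the tool pointing down it reaches from about 350 to 775 mm from the base axis. Payload 7.3 kg.
Tool frame: the origin (TCP) lies on the centre line of the jaws, within the pads' length; the fingertips stand 14 mm ahead of it and the grasp point (between the pads) lies 5 mm behind it; z points along the fingers, y is the line along which they close (so a half turn about z gives the same grasp; the last joint's range is limited). The gripper opens to 92 mm and grips with 3 to 60 N. Pads are 19 mm wide; open, the fingers measure 130 mm over their backs; the gripper's body (75 mm by 190 mm) begins 47 mm behind the grasp point.
Start: joints at [1.082, 0.342, 1.524, -0, 1.275, -0.146], TCP at [176.451, 494.478, 240.741] pointing down, gripper open.
Joint ranges: [-2.53, 2.53], [-0.77, 2.02], [0.04, 2.7], [-1, 4.14], [0.28, 2.66], [-3.11, 3.11]. Speed limits (rad/s): [2.57, 2.57, 3.14, 3.14, 3.14, 3.14].

## Interface

Orientations are given as [roll, pitch, yaw] about the fixed x, y, z axes, in that order (R = Rz(yaw) Ry(pitch) Rx(roll)).
In Python, from plant import get_obs, capture, bot, spot_in, trace, pinpoint gives the robot as it stands.
- The arm moves only by the tool play_rows, never from a script. Its argument "rows" is a list of rows, each a list of 2 entries, a list of its own where there are three numbers: the shift along the world's x, y, z in units of 3 cm (1.0 is 3 cm), then the turn, a rotation vector about the world's x, y, z in units of 8 degrees (1.0 is 8 degrees). A call has 1 to 12 rows; each row shifts and turns the commanded pose from where the row before left it; what a row does not reach is not made up. A row lasts 1/8 s, in which the tool goes at most 62.5 mm and 10.7 degrees, less where a joint would pass 70% of its speed; a pose out of reach is approached as far as the arm can. A call with a number of a shift or a turn outside -1 to 1 is refused whole. A call with a gripper value outside its range is refused whole. "hand" is the opening, from -1 (shut) to 1 (fully open), set as the call begins (left out, the last holds). The fingers move at their own pace and stop on an object; the grip force is fixed at half the most. Time passes only in rows, so rows that do not move let the fingers close. It gives the time, the measured TCP pose, the force, the opening and the grip force at its end, in the units of the state.
- get_obs(): the state, without advancing time (a new reading comes with each control period).
- capture(name): name is "scene" or "side" or "wrist"; returns a dict with "frame" (384x512x3 uint8, red, green, blue), "fov_y" (degrees; the focal length in pixels is half the picture's height over the tangent of half this angle, whatever the lens; pixels are square), "cx", "cy" (the principal point, pixels), "rvec" (rotation vector, rad) and "tvec" (3), from world to camera coordinates, as OpenCV has them; the wrist camera has in their place "hand_eye" (4x4, takes a point from camera to tool coordinates, whose origin is the TCP and whose axes are the flange's). Camera axes: x right, y down, z forward; pixel columns grow to the right and rows downward; lengths in mm; the calibration is good to about 2 mm. The wrist camera is an equidistant fisheye: a pixel r from the principal point sees the ray r / f radians off the axis. A picture is of the moment at which its call begins: read the wrist's pose just before it. There is no depth.
- bot.close_job(): hands the job in; it is judged then, once.
Trained networks look in the newest picture that a camera, given by its name, has taken for a name from the list of things; names that differ only in an ending like _2 or _b are one class to them, and where a whole thing is asked for, a point or a joint stands for the part that bears it (a point fixed in the world has none). Each returns a list of dicts, best first, with "p" (0 to 1); they miss things now and then, are a little off and sometimes report something else, mostly with a low value. They report only what shows in the picture. A call takes as long as a camera call. They do not tell look-alikes from the thing itself.
- spot_in(query, camera): "at" ([row, column] in pixels, amid what is visible of it).
- trace(query, camera): "mask" (384x512 bool, what is visible of it) and "at" ([row, column] in pixels, amid what is visible of it).
- pinpoint(query, camera): "at" ([row, column] in pixels: a listed point, or the origin of a listed thing).
The state is a dict: "time": time; "joint_positions": joint angles; "dq": joint speeds; "tau": joint torques, N m; "tool_pos": TCP position; "tcp_rot": TCP orientation; "contact_force": force on the tool from outside, world axes, zero at the start; "moment": the same for the moment, N m; "grip_width": finger opening in mm; "finger_force": force on a finger pad.
Only numpy, scipy, OpenCV 4.12 (cv2) and the standard library are available. Lean on these libraries where they do the work, as an engineer would, in place of code of your own. Each camera call takes 0.05 s, during which the arm holds its last target. There are 200 camera calls.

## Working session

There is one attempt and no reset: what is moved stays moved. The work goes in short steps, Python scripts to look and compute and a tool call to move; the robot and the scene stay as the last step left them, time stands still between calls to the robot, and variables do not carry over. Pictures are saved under pics/ and viewed, at most 14 in all, crops included, and the job is handed in when it is done.

Besides the shell and the picture viewer there is one more tool, called after ">>>" by a JSON object that holds its "op" and its "data", one argument or row to a line. play_rows: Moves the arm, as the interface text tells. Shifts and turns lie within -1 to 1; 1 stands for 3 cm of shift or 8 degrees of turn. Its arguments: {"type":"object","properties":{"rows":{"type":"array"},"hand":{"type":"number"}},"required":["rows"]}

```bash
ls; mkdir -p pics; cat > h.py <<'E'
import numpy as np, cv2
from scipy.spatial.transform import Rotation as R
from plant import get_obs, capture, bot, spot_in, trace, pinpoint
def cam(name):
    o=get_obs(); c=capture(name); f=192/np.tan(np.radians(c["fov_y"])/2); c["f"]=f; c["fish"]=name=="wrist"
    if name=="wrist":
        T=np.eye(4); T[:3,:3]=R.from_euler("xyz",o["tcp_rot"]).as_matrix(); T[:3,3]=o["tool_pos"]
        M=T@np.array(c["hand_eye"]); c["Rwc"]=M[:3,:3]; c["o"]=M[:3,3]
    else:
        Rm=R.from_rotvec(np.ravel(c["rvec"])).as_matrix(); c["Rwc"]=Rm.T; c["o"]=-Rm.T@np.ravel(c["tvec"])
    return c
def ray(c,at):
    x=(at[1]-c["cx"])/c["f"]; y=(at[0]-c["cy"])/c["f"]
    if c["fish"]:
        t=np.hypot(x,y); s=np.sin(t)/t if t>1e-9 else 1; d=np.array([x*s,y*s,np.cos(t)])
    else: d=np.array([x,y,1.])
    return c["Rwc"]@d
def onz(c,at,z):
    d=ray(c,at); return c["o"]+d*(z-c["o"][2])/d[2]
def proj(c,P):
    p=c["Rwc"].T@(np.asarray(P,float)-c["o"])
    if c["fish"]:
        r=np.hypot(p[0],p[1]); t=np.arctan2(r,p[2]); k=t/r if r>1e-9 else 1/p[2]; u=p[:2]*k
    else: u=p[:2]/p[2]
    return np.array([c["cy"]+u[1]*c["f"],c["cx"]+u[0]*c["f"]])
def save(c,n): cv2.imwrite("pics/"+n,cv2.cvtColor(c["frame"],cv2.COLOR_RGB2BGR))
E
python3 - <<'E'
from h import *
print(get_obs())
for n in ["scene","side","wrist"]:
    c=cam(n); save(c,n+"0.png"); print(n,c["o"].round(),c["Rwc"][:,2].round(2),c["f"])
    for q,z in [("disc_1",24),("slab_1",24),("die",45),("cover",66),("rack",0),("bin",0),("weight",0),("block",0),("latch_peg",123),("beaker",0),("mortar",0),("tub",0),("jar",0)]:
        for f in (spot_in,pinpoint):
            print(n,q,f.__name__,[(round(d["p"],2),np.round(d["at"]).tolist(),onz(c,d["at"],z)[:2].round().tolist()) for d in f(q,n) if d["p"]>.25])
E
```

```text
pics
{'time': 0.0, 'joint_positions': array([ 1.08198164e+00,  3.42744314e-01,  1.52503506e+00, -4.41511073e-06,
        1.27542803e+00, -1.45990286e-01]), 'dq': array([ 0.00137337,  0.00077636,  0.00131064, -0.00021661, -0.00132731,
       -0.00099287]), 'tau': array([-1.14004513e-03, -4.31237090e+01, -2.44225144e+01,  7.17837154e-02,
        5.57622034e-02, -8.90174761e-05]), 'tool_pos': array([176.26211693, 494.09883738, 240.02746139]), 'tcp_rot': array([-3.13999446e+00, -2.30725181e-04,  2.79876936e+00]), 'contact_force': array([-0.78590122,  0.17347884, -0.5162132 ]), 'moment': array([ 0.05204433, -0.01598184, -0.01912008]), 'finger_force': 0.0, 'grip_width': 91.85706298567416}
scene [1180.  223. 1142.] [-0.5  -0.2  -0.84] 393.5706061083404
scene disc_1 call [(0.73, [241.0, 339.0], [581.0, 265.0]), (0.64, [287.0, 385.0], [680.0, 429.0]), (0.57, [218.0, 396.0], [439.0, 418.0]), (0.48, [256.0, 375.0], [592.0, 382.0]), (0.48, [216.0, 341.0], [491.0, 251.0])]
scene disc_1 call [(0.71, [241.0, 335.0], [585.0, 255.0]), (0.68, [257.0, 374.0], [597.0, 379.0]), (0.54, [212.0, 339.0], [47
[... 4146 characters left out ...]
.0])]
wrist [100. 522. 384.] [ 0.28 -0.1  -0.96] 297.3186396354542
wrist disc_1 call []
wrist disc_1 call []
wrist slab_1 call []
wrist slab_1 call [(0.42, [331.0, 265.0], [431.0, 419.0])]
wrist die call []
wrist die call []
wrist cover call []
wrist cover call []
wrist rack call []
wrist rack call []
wrist bin call []
wrist bin call []
wrist weight call []
wrist weight call []
wrist block call []
wrist block call []
wrist latch_peg call []
wrist latch_peg call []
wrist beaker call [(0.88, [292.0, 192.0], [335.0, 330.0])]
wrist beaker call [(0.96, [261.0, 200.0], [286.0, 366.0])]
wrist mortar call []
wrist mortar call []
wrist tub call []
wrist tub call []
wrist jar call []
wrist jar call []
```

View pictures.

View pics/scene0.png

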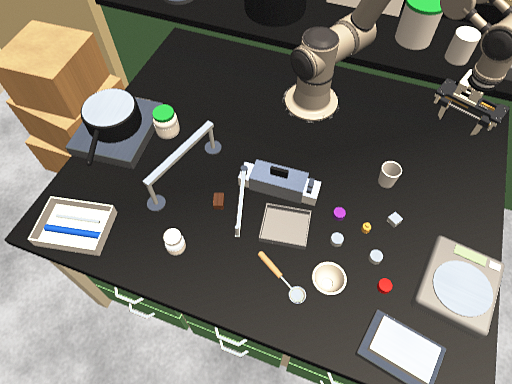

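View pics/side0.png

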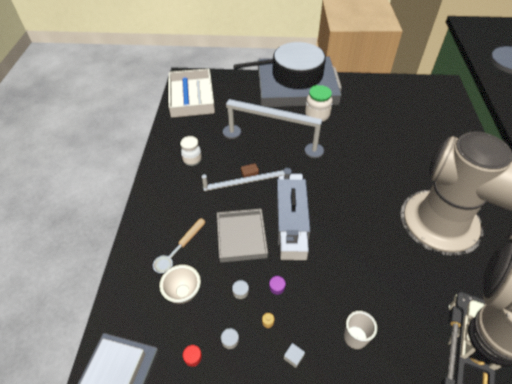

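>>> {"op": "play_rows", "data": {
  "rows": [
    [[0.5,-1,0],[0,0,-0.6]],
    [[0.5,-1,0],[0,0,-0.6]],
    [[0.5,-1,0],[0,0,-0.6]],
    [[0.5,-1,0],[0,0,-0.6]],
    [[0.5,-1,0],[0,0,-0.6]],
    [[0.5,-1,0],[0,0,-0.6]],
    [[0.5,-1,0],[0,0,-0.6]],
    [[0.5,-1,0],[0,0,-0.6]],
    [[0.5,-1,0],[0,0,-0.6]],
    [[0.5,-1,0],[0,0,-0.6]],
    [[0.5,-1,0],[0,0,-0.6]],
    [[0.5,-1,0],[0,0,-0.6]]
  ]
}}

```text
time: 5.55
tool_pos: [356.9, 133.5, 240.9]
tcp_rot: [3.141, 0.0, 1.791]
contact_force: [0.2, 0.5, -0.3]
grip_width: 91.4
finger_force: 0.0
```

>>> {"op": "play_rows", "data": {
  "rows": [
    [[0.6,-1,0],[0,0,-0.6]],
    [[0.6,-1,0],[0,0,-0.6]],
    [[0.6,-1,0],[0,0,-0.2]],
    [[0.6,-1,0],[0,0,0]],
    [[0.6,-0.8,0],[0,0,0]],
    [[0,0,0],[0,0,0]],
    [[0,0,0],[0,0,0]]
  ]
}}

```text
time: 6.42
tool_pos: [445.9, -9.1, 240.6]
tcp_rot: [-3.141, -0.0, 1.598]
contact_force: [-0.3, -0.3, 1.3]
grip_width: 91.9
finger_force: 0.0
```

```bash
python3 - <<'E'
from h import *
o=get_obs();print(o["time"],o["tool_pos"],o["tcp_rot"])
c=cam("wrist"); save(c,"w1.png"); import pickle; pickle.dump(c,open("w1.pkl","wb"))
for q,z in [("cover",66),("latch_peg",123),("rack",0),("bin",0)]:
    print(q,[(round(d["p"],2),np.round(d["at"],1).tolist(),onz(c,d["at"],z)[:2].round(1).tolist()) for d in pinpoint(q,"wrist") if d["p"]>.25])
t=trace("cover","wrist")
if t: np.save("cm.npy",t[0]["mask"]); print(t[0]["p"],t[0]["mask"].sum())
E
```

```text
6.425 [445.93675148  -9.11590098 240.57581382] [-3.14089632e+00 -4.27812643e-04  1.59788881e+00]
cover [(0.98, [160.1, 253.6], [442.4, 10.7])]
latch_peg [(0.93, [218.0, 471.2], [696.3, -32.3])]
rack [(0.48, [259.5, 339.7], [576.9, -149.6])]
bin [(0.87, [100.5, 360.0], [580.4, 84.7])]
0.66 12414
```

View pics/w1.png

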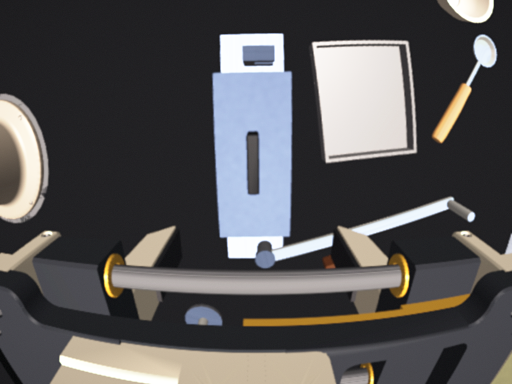

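```bash
python3 - <<'E'
from h import *
import pickle
c=pickle.load(open("w1.pkl","rb")); f=c["frame"].astype(int)
print(f[100,230],f[200,280],f[45,230],f[245,240],f[50,255],f[100,350])
m=((f[...,2]-f[...,0]>25)&(f[...,2]>100)).astype(np.uint8)
n,l,s,_=cv2.connectedComponentsWithStats(m); i=l[100,230]; print(s[i])
def fit(pts):
    w=pts; vx,vy,x0,y0=cv2.fitLine(w.astype(np.float32),cv2.DIST_HUBER,0,.01,.01).ravel(); return np.degrees(np.arctan2(vy,vx)),x0,y0
L=[];Rr=[]
for r in range(85,228,3):
    cs=np.where(l[r]==i)[0]; L.append(onz(c,(r,cs[0]-.5),69)[:2]); Rr.append(onz(c,(r,cs[-1]+.5),69)[:2])
T=[];B=[]
for k in range(222,286,3):
    rs=np.where(l[:,k]==i)[0]; T.append(onz(c,(rs[0]-.5,k),69)[:2]);B.append(onz(c,(rs[-1]+.5,k),69)[:2])
for n_,P in zip("LRTB",(L,Rr,T,B)): print(n_,fit(np.array(P)),np.array(P)[[0,-1]].round(1).tolist())
# rib dark
g=f.sum(2)
for r in range(130,200,6):
    cs=[k for k in range(235,275) if g[r,k]<130]; print(r,cs[:1],cs[-1:],end=' ')
cs=[r for r in range(120,210) if g[r,252]<130]; print(cs[0],cs[-1])
E
```

```text
[173 192 228] [181 200 233] [251 253 255] [252 254 255] [116 128 159] [239 234 231]
[  212    33    81   235 12521]
L (np.float32(-87.61736), np.float32(399.863), np.float32(14.28194)) [[396.2, 91.2], [403.6, -67.0]]
R (np.float32(-87.33121), np.float32(483.5467), np.float32(7.9339533)) [[479.8, 93.2], [487.1, -64.6]]
T (np.float32(2.5751905), np.float32(438.89764), np.float32(148.51486)) [[405.8, 147.4], [472.5, 108.4]]
B (np.float32(-3.043795), np.float32(440.9176), np.float32(-110.08103)) [[407.5, -81.7], [483.6, -108.1]]
130 [] [] 136 [] [] 142 [] [] 148 [] [] 154 [] [] 160 [] [] 166 [] [] 172 [] [] 178 [] [] 184 [] [] 190 [] [] 196 [] [] 133 134
```

```bash
python3 - <<'E'
from h import *
import pickle
c=pickle.load(open("w1.pkl","rb")); f=c["frame"].astype(int)
C=[onz(c,p,69)[:2].round(1) for p in [(73,214),(72,292),(235.5,217),(237,292)]]; print(C,np.mean(C,0))
# die ends top z45
D=[onz(c,p,45)[:2].round(1) for p in [(34.5,220),(34.5,284),(258,229),(258,283)]]; print("die",D,np.mean(D,0))
print("rib", [onz(c,p,105)[:2].round(1) for p in [(132,248),(132,258),(193,247),(193,258)]])
print("bin", [onz(c,p,25)[:2].round(1) for p in [(43,313),(39.5,408),(162,327),(153,416)]])
print("pivot top?",onz(c,(252,264),75), "peg base/top",onz(c,(201,451),123),onz(c,(216,472),123),onz(c,(201,451),75))
print(f[165,245:262].sum(1), f[125:200,253].sum(1))
E
```

```text
[array([398.6, 104.1]), array([479.8, 107.2]), array([401.6, -79.4]), array([489.9, -78.8])] [442.475  13.275]
die [array([400.6, 151.9]), array([472.4, 153.5]), array([ 413.3, -123.1]), array([ 483.9, -121.1])] [442.55  15.3 ]
rib [array([436.6,  45.1]), array([446. ,  45.3]), array([436.9, -14.8]), array([447.7, -14.5])]
bin [array([509.2, 150.2]), array([636.8, 173.7]), array([534. ,   3.7]), array([660.3,  23.1])]
pivot top? [457.39293962 -96.24481137  75.        ] peg base/top [657.97416745 -12.06385221 123.        ] [696.80470689 -29.78952317 123.        ] [697.34768081 -27.5451551   75.        ]
[602 494 275 200 236 248 243 248 246 241 230 225 186 241 455 592 613] [602 603 607 612 604 539 357 141  62 111 186 248 267 270 268 267 265 266
 265 261 260 264 259 257 261 259 254 261 257 250 255 254 251 252 252 252
 248 246 248 244 246 243 245 242 235 235 237 236 230 230 229 227 223 226
 221 222 219 221 215 216 212 210 208 209 209 205 204 198 211 366 543 613
 624 620 620]
```

```bash
python3 - <<'E'
from h import *
for n in ["scene","side"]:
    c=cam(n); t=trace("rack",n)
    for d in t[:1]:
        ys,xs=np.where(d["mask"]); print(n,d["p"],len(ys),xs.min(),xs.max(),ys.min(),ys.max())
    f=c["frame"]; im=cv2.resize(f[100:220,130:230] if n=="scene" else f[80:170,210:340],None,fx=6,fy=6,interpolation=cv2.INTER_CUBIC)
    cv2.imwrite(f"pics/rack_{n}.png",cv2.cvtColor(im,cv2.COLOR_RGB2BGR)); print(im.shape)
    import pickle; pickle.dump(c,open(n+"1.pkl","wb"))
a=cv2.imread("pics/rack_scene.png");b=cv2.imread("pics/rack_side.png")
a=cv2.resize(a,(400,480));b=cv2.resize(b,(400,277)); o=np.zeros((480,800,3),np.uint8);o[:,:400]=a;o[:277,400:]=b;cv2.imwrite("pics/rk.png",o)
E
```

```text
scene 0.84 1361 143 221 121 211
(720, 600, 3)
side 0.92 820 223 315 100 156
(540, 780, 3)
```

View pics/rk.png

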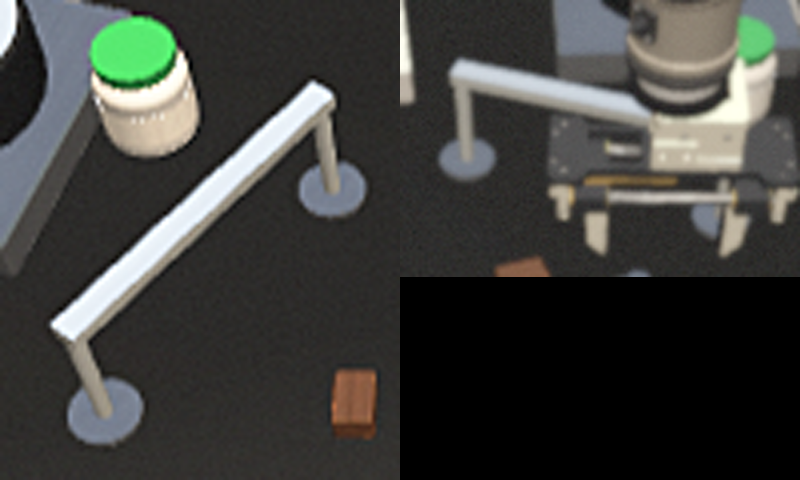

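```bash
python3 - <<'E'
from h import *
import pickle
c=pickle.load(open("scene1.pkl","rb"))
P=[onz(c,(100+y/4,130+x/4),135)[:2] for x,y in [(52,324),(78,336),(312,82),(332,95)]]; print(np.round(P,1),np.mean(P,0))
a=(P[0]+P[1])/2;b=(P[2]+P[3])/2;print(a,b,np.linalg.norm(a-b),np.degrees(np.arctan2(*(b-a)[::-1])))
F=[onz(c,(100+y/4,130+x/4),3)[:2] for x,y in [(105,411),(332,189)]];print("feet",F,np.linalg.norm(F[0]-F[1]),np.mean(F,0))
c=pickle.load(open("side1.pkl","rb"))
print("side feet",onz(c,(80+158/3.077,210+467/3.077),3), "end", onz(c,(80+66/3.077,210+462/3.077),135))
# scene0 side picture: full-bar from first pic: (229,103) and (320,123), feet (232,131),(315,150)
print([onz(c,p,135)[:2] for p in [(103,229),(122.5,319.5)]],[onz(c,p,3)[:2] for p in [(131,232),(150.5,314.5)]])
E
```

```text
[[ 656.1 -359.8]
 [ 658.9 -335.2]
 [ 352.9 -276. ]
 [ 360.6 -253.6]] [ 507.13118982 -306.141386  ]
[ 657.48098895 -347.50424464] [ 356.78139068 -264.77852737] 311.87143616222494 164.61784507454436
feet [array([ 650.54669351, -348.80261661]), array([ 360.73773039, -267.63788427])] 300.9600453279505 [ 505.64221195 -308.22025044]
side feet [ 188.86266634 -376.74186767    3.        ] end [ 220.22140508 -375.31193869  135.        ]
[array([ 653.78802251, -347.51491169]), array([ 359.70687657, -263.59037344])] [array([ 651.60341412, -357.23563928]), array([ 361.03228155, -272.0637589 ])]
```

>>> {"op": "play_rows", "data": {
  "rows": [
    [[-0.14,0.8,-0.6],[0,0,0.13]],
    [[0,0,-1],[0,0,0]],
    [[0,0,-1],[0,0,0]],
    [[0,0,-1],[0,0,0]],
    [[0,0,-0.8],[0,0,0]],
    [[0,0,-0.4],[0,0,0]],
    [[0,0,-0.25],[0,0,0]],
    [[0,0,0],[0,0,0]],
    [[0,0,0],[0,0,0]]
  ]
}}

```text
time: 8.05
tool_pos: [442.8, 14.4, 89.9]
tcp_rot: [3.14, 0.0, 1.616]
contact_force: [-0.6, -0.1, 0.1]
grip_width: 91.6
finger_force: 0.0
```

>>> {"op": "play_rows", "data": {
  "rows": [
    [[0,0,0],[0,0,0]],
    [[0,0,0],[0,0,0]],
    [[0,0,0],[0,0,0]],
    [[0,0,0],[0,0,0]],
    [[0,0,0],[0,0,0]],
    [[0,0,0],[0,0,0]],
    [[0,0,0],[0,0,0]],
    [[0,0,0],[0,0,0]]
  ],
  "hand": -1
}}

```text
time: 9.05
tool_pos: [442.3, 14.5, 89.2]
tcp_rot: [3.142, 0.0, 1.616]
contact_force: [-0.3, 0.8, 0.6]
grip_width: 16.9
finger_force: 0.0
```

>>> {"op": "play_rows", "data": {
  "rows": [
    [[0,0,0],[0,0,0]],
    [[0,0,0],[0,0,0]],
    [[0,0,0],[0,0,0]],
    [[0,0,0],[0,0,0]]
  ]
}}

```text
time: 9.55
tool_pos: [442.1, 14.5, 89.1]
tcp_rot: [-3.141, -0.0, 1.616]
contact_force: [-0.3, 0.7, -1.8]
grip_width: 11.7
finger_force: 30.0
```

>>> {"op": "play_rows", "data": {
  "rows": [
    [[0,0,0.3],[0,0,0]],
    [[0,0,0.5],[0,0,0]],
    [[0,0,0.6],[0,0,0]],
    [[0,0,0.9],[0,0,0]],
    [[0,0,0.9],[0,0,0]],
    [[0,0,0.9],[0,0,0]],
    [[0,0,0.9],[0,0,0]],
    [[0,0,0.5],[0,0,0]]
  ]
}}

```text
time: 10.55
tool_pos: [442.5, 14.5, 256.2]
tcp_rot: [3.139, 0.0, 1.616]
contact_force: [-0.0, 0.5, -2.7]
grip_width: 11.8
finger_force: 30.0
```

>>> {"op": "play_rows", "data": {
  "rows": [
    [[0.18,-0.89,0],[0,0,0.75]],
    [[0.18,-0.89,0],[0,0,0.75]],
    [[0.18,-0.89,0],[0,0,0.75]],
    [[0.18,-0.89,0],[0,0,0.75]],
    [[0.18,-0.89,0],[0,0,0.75]],
    [[0.18,-0.89,0],[0,0,0.75]],
    [[0.18,-0.89,0],[0,0,0.75]],
    [[0.18,-0.89,0],[0,0,0.75]],
    [[0.18,-0.89,0],[0,0,0.75]],
    [[0.18,-0.89,0],[0,0,0.75]],
    [[0.18,-0.89,0],[0,0,0.75]],
    [[0.18,-0.89,0],[0,0,0.75]]
  ]
}}

```text
time: 12.05
tool_pos: [507.0, -306.7, 254.6]
tcp_rot: [3.141, -0.0, 2.876]
contact_force: [-0.5, -0.7, -2.5]
grip_width: 11.9
finger_force: 30.0
```

>>> {"op": "play_rows", "data": {
  "rows": [
    [[0,0,0],[0,0,0]],
    [[0,0,0],[0,0,0]],
    [[0,0,0],[0,0,0]]
  ]
}}

```text
time: 12.42
tool_pos: [507.0, -305.1, 254.5]
tcp_rot: [3.141, -0.0, 2.873]
contact_force: [0.3, -0.3, -2.7]
grip_width: 11.5
finger_force: 30.0
```

```bash
python3 - <<'E'
from h import *
import pickle
D={}
for n in ["scene","side","wrist"]:
    c=cam(n); D[n]=c
pickle.dump(D,open("d2.pkl","wb"))
f=D["scene"]["frame"][90:220,120:270]; g=D["side"]["frame"][60:170,200:340]
o=np.zeros((600,800,3),np.uint8); o[:346,:400]=cv2.resize(f,(400,346),interpolation=2); o[:314,400:]=cv2.resize(g,(400,314),interpolation=2)
o[346:600,:338]=cv2.resize(D["wrist"]["frame"],(338,254))
# die top, wrist empty area
s=D["scene"]["frame"][150:220,225:340]; o[346:589,400:]=cv2.resize(s,(400,243),interpolation=2)
cv2.imwrite("pics/c2.png",o[...,::-1])
print(get_obs()["tool_pos"])
E
```

```text
[ 507.07471839 -305.34112817  254.53058547]
```

View pics/c2.png

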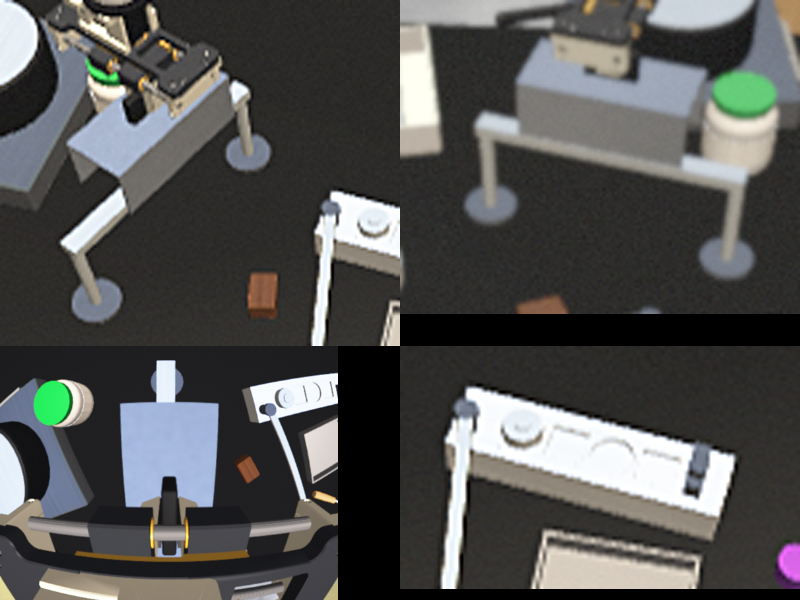

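>>> {"op": "play_rows", "data": {
  "rows": [
    [[0,0,-0.5],[0,0,0]],
    [[0,0,-0.7],[0,0,0]],
    [[0,0,-0.7],[0,0,0]],
    [[0,0,-0.5],[0,0,0]],
    [[0,0,-0.4],[0,0,0]],
    [[0,0,-0.2],[0,0,0]],
    [[0,0,-0.1],[0,0,0]],
    [[0,0,-0.05],[0,0,0]],
    [[0,0,0],[0,0,0]],
    [[0,0,0],[0,0,0]]
  ]
}}

```text
time: 13.82
tool_pos: [507.2, -306.0, 160.1]
tcp_rot: [-3.141, 0.001, 2.873]
contact_force: [0.6, 0.7, -2.8]
grip_width: 12.2
finger_force: 30.0
```

>>> {"op": "play_rows", "data": {
  "rows": [
    [[0,0,-0.05],[0,0,0]],
    [[0,0,0],[0,0,0]],
    [[0,0,0],[0,0,0]]
  ]
}}

```text
time: 14.2
tool_pos: [507.0, -305.9, 158.2]
tcp_rot: [3.141, -0.0, 2.873]
contact_force: [0.4, 0.5, -2.6]
grip_width: 11.7
finger_force: 30.0
```

Not on the bar yet (still carries its weight); a little lower.

>>> {"op": "play_rows", "data": {
  "rows": [
    [[0,0,-0.05],[0,0,0]],
    [[0,0,0],[0,0,0]],
    [[0,0,0],[0,0,0]]
  ]
}}

```text
time: 14.58
tool_pos: [507.1, -306.0, 158.1]
tcp_rot: [-3.141, 0.001, 2.873]
contact_force: [-2.3, 1.4, 5.5]
grip_width: 11.8
finger_force: 30.0
```

>>> {"op": "play_rows", "data": {
  "rows": [
    [[0,0,-0.05],[0,0,0]],
    [[0,0,0],[0,0,0]],
    [[0,0,0],[0,0,0]]
  ]
}}

```text
time: 14.95
tool_pos: [507.1, -306.0, 158.1]
tcp_rot: [-3.141, 0.002, 2.873]
contact_force: [-5.3, 3.1, 13.9]
grip_width: 11.6
finger_force: 30.0
```

>>> {"op": "play_rows", "data": {
  "rows": [
    [[0,0,0.07],[0,0,0]],
    [[0,0,0],[0,0,0]],
    [[0,0,0],[0,0,0]]
  ]
}}

```text
time: 15.32
tool_pos: [507.2, -306.1, 158.1]
tcp_rot: [-3.141, 0.001, 2.873]
contact_force: [-1.7, 2.2, 6.5]
grip_width: 12.0
finger_force: 30.0
```

>>> {"op": "play_rows", "data": {
  "rows": [
    [[0,0,0],[0,0,0]],
    [[0,0,0],[0,0,0]],
    [[0,0,0],[0,0,0]],
    [[0,0,0],[0,0,0]],
    [[0,0,0],[0,0,0]],
    [[0,0,0.5],[0,0,0]],
    [[0,0,1],[0,0,0]],
    [[0,0,1],[0,0,0]],
    [[0,0,1],[0,0,0]]
  ],
  "hand": 0.3
}}

```text
time: 16.45
tool_pos: [507.1, -306.0, 264.6]
tcp_rot: [-3.141, 0.001, 2.873]
contact_force: [0.3, 0.5, -0.1]
grip_width: 59.6
finger_force: 0.0
```

```bash
python3 - <<'E'
from h import *
import pickle
D={}
for n in ["scene","side"]: D[n]=cam(n)
pickle.dump(D,open("d3.pkl","wb"))
f=D["scene"]["frame"][90:220,120:270]; g=D["side"]["frame"][60:170,200:340]
o=np.zeros((600,800,3),np.uint8); o[:346,:400]=cv2.resize(f,(400,346),interpolation=2); o[:314,400:]=cv2.resize(g,(400,314),interpolation=2)
s=D["scene"]["frame"][190:310,310:430]; o[350:600,:400]=cv2.resize(s[:75],(400,250),interpolation=2)
cv2.imwrite("pics/c3.png",o[:,:,::-1])
c=D["scene"]
for n in ["scene","side"]:
  for q in ["disc_1","slab_1"]:
    print(n,q,[(round(d["p"],2),np.round(d["at"]).tolist(),onz(D[n],d["at"],12)[:2].round().tolist()) for d in pinpoint(q,n) if d["p"]>.3])
E
```

```text
scene disc_1 [(0.72, [259.0, 374.0], [597.0, 384.0]), (0.67, [211.0, 341.0], [468.0, 247.0]), (0.61, [287.0, 384.0], [674.0, 428.0]), (0.6, [237.0, 334.0], [568.0, 250.0])]
scene slab_1 [(0.41, [218.0, 394.0], [433.0, 413.0])]
side disc_1 [(0.74, [356.0, 194.0], [668.0, 425.0]), (0.73, [282.0, 277.0], [479.0, 229.0]), (0.58, [287.0, 240.0], [576.0, 249.0])]
side slab_1 [(0.55, [190.0, 291.0], [441.0, -85.0]), (0.49, [357.0, 295.0], [434.0, 416.0])]
```

View pics/c3.png

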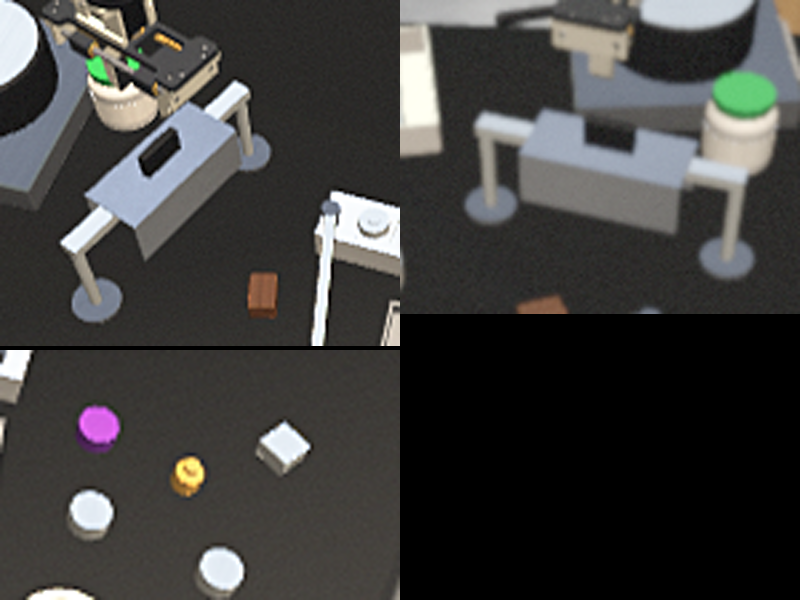

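>>> {"op": "play_rows", "data": {
  "rows": [
    [[-0.17,0.7,-0.07],[0,0,-0.75]],
    [[-0.17,0.7,-0.07],[0,0,-0.75]],
    [[-0.17,0.7,-0.07],[0,0,-0.75]],
    [[-0.17,0.7,-0.07],[0,0,-0.75]],
    [[-0.17,0.7,-0.07],[0,0,-0.75]],
    [[-0.17,0.7,-0.07],[0,0,-0.75]],
    [[-0.17,0.7,-0.07],[0,0,-0.75]],
    [[-0.17,0.7,-0.07],[0,0,-0.75]],
    [[-0.17,0.7,-0.07],[0,0,-0.75]],
    [[-0.17,0.7,-0.07],[0,0,-0.75]],
    [[-0.17,0.7,-0.07],[0,0,-0.75]],
    [[-0.17,0.7,-0.07],[0,0,-0.75]]
  ]
}}

```text
time: 18.25
tool_pos: [445.0, -53.1, 236.1]
tcp_rot: [-3.14, -0.001, 1.613]
contact_force: [-0.0, 1.2, -0.6]
grip_width: 59.8
finger_force: 0.0
```

>>> {"op": "play_rows", "data": {
  "rows": [
    [[0,0,0],[0,0,0]],
    [[0,0,0],[0,0,0]]
  ]
}}

```text
time: 18.5
tool_pos: [445.9, -54.3, 236.8]
tcp_rot: [-3.141, 0.0, 1.618]
contact_force: [-0.4, 0.7, 0.5]
grip_width: 60.0
finger_force: 0.0
```

```bash
python3 - <<'E'
from h import *
import pickle
o=get_obs();print(o["time"],o["tool_pos"],o["tcp_rot"])
c=cam("wrist"); pickle.dump(c,open("w4.pkl","wb"))
cv2.imwrite("pics/w4.png",cv2.resize(c["frame"][:290,150:512],(724,580),interpolation=2)[...,::-1])
for q,z in [("old_1",50),("round_1",45),("square_1",45),("die",0),("bin",0),("latch_peg",123)]:
    print(q,[(round(d["p"],2),np.round(d["at"],1).tolist(),onz(c,d["at"],z)[:2].round(1).tolist()) for d in pinpoint(q,"wrist") if d["p"]>.25])
E
```

```text
18.5 [445.8541697  -54.27718262 236.76094854] [-3.14098970e+00  6.85395005e-05  1.61794129e+00]
old_1 [(0.75, [174.2, 256.4], [445.9, -53.2]), (0.27, [131.7, 255.2], [442.2, -4.7])]
round_1 [(0.86, [96.6, 257.3], [442.7, 34.6]), (0.72, [172.5, 255.2], [444.5, -52.4])]
square_1 [(0.94, [51.6, 254.4], [437.0, 85.7]), (0.87, [134.1, 254.1], [441.1, -7.9])]
die [(0.87, [110.5, 255.5], [441.3, 17.7])]
bin [(0.85, [69.0, 364.6], [580.7, 85.0]), (0.47, [93.6, 256.6], [441.7, 39.4])]
latch_peg [(0.7, [182.2, 480.7], [694.7, -28.3])]
```

View pics/w4.png

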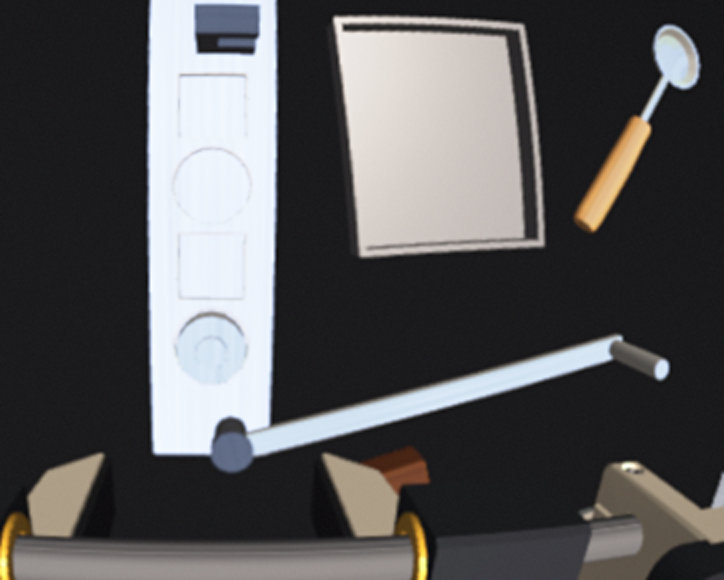

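```bash
python3 - <<'E'
from h import *
import pickle
c=pickle.load(open("w4.pkl","rb"))
F=lambda x,y,z:onz(c,(y/2-.25,150+x/2-.25),z)[:2]
S2=[F(*p,45) for p in [(179,75),(246,74),(179,139),(246,138)]]
S1=[F(*p,45) for p in [(178,233),(245,233),(178,299),(245,299)]]
R2=[F(*p,45) for p in [(211.5,148),(211.5,223),(173,186),(251,186)]]
for S in (S2,S1,R2): print(np.round(S,1).tolist(),np.mean(S,0).round(1))
print("old boss",F(211,351,62), "rim top", F(175,348,58),F(247,348,58),F(211,385,58))
print("die L/R", F(149,200,45),F(275,200,45),F(154,450,45),F(271,420,45))
print("bin", [F(*p,25).round(1) for p in [(334,17),(524,23),(359,256),(544,246)]])
print("peg",F(661,369,123),"pivot",F(231,452,80))
E
```

```text
[[419.5, 101.9], [456.4, 104.2], [421.3, 64.7], [458.2, 67.1]] [438.8  84.5]
[[423.0, 11.5], [460.4, 13.3], [424.5, -26.1], [462.5, -24.3]] [442.6  -6.4]
[[439.4, 60.3], [441.5, 18.0], [419.1, 38.0], [462.3, 40.0]] [440.6  39.1]
old boss [444.5399895  -51.52431008] rim top [424.43093033 -51.7271969 ] [464.53427924 -49.80103693] [445.50237974 -72.33343697]
die L/R [406.07784975  29.66311649] [476.1128229   32.99342331] [ 412.57001447 -119.82189296] [482.83004283 -96.6663748 ]
bin [array([508.3, 151. ]), array([636.7, 172.7]), array([531.6,   3.6]), array([660.4,  24. ])]
peg [694.63553629 -30.72122428] pivot [ 458.0637832  -103.52932048]
```

>>> {"op": "play_rows", "data": {
  "rows": [
    [[-0.03,0.04,-0.8],[0,0,-0.02]],
    [[0,0,-1],[0,0,0]],
    [[0,0,-1],[0,0,0]],
    [[0,0,-1],[0,0,0]],
    [[0,0,-0.9],[0,0,0]],
    [[0,0,-0.7],[0,0,0]],
    [[0,0,-0.3],[0,0,0]],
    [[0,0,0],[0,0,0]],
    [[0,0,0],[0,0,0]],
    [[0,0,0],[0,0,0]]
  ]
}}

```text
time: 20.1
tool_pos: [445.4, -52.8, 66.9]
tcp_rot: [3.14, 0.001, 1.613]
contact_force: [0.4, -0.3, 0.8]
grip_width: 59.7
finger_force: 0.0
```

>>> {"op": "play_rows", "data": {
  "rows": [
    [[0,0,-0.17],[0,0,0]],
    [[0,0,0],[0,0,0]],
    [[0,0,0],[0,0,0]]
  ]
}}

```text
time: 20.48
tool_pos: [444.9, -52.7, 61.0]
tcp_rot: [-3.142, -0.0, 1.613]
contact_force: [0.5, -0.0, -0.2]
grip_width: 59.7
finger_force: 0.0
```

>>> {"op": "play_rows", "data": {
  "rows": [
    [[0,0,0],[0,0,0]],
    [[0,0,0],[0,0,0]],
    [[0,0,0],[0,0,0]],
    [[0,0,0],[0,0,0]],
    [[0,0,0],[0,0,0]],
    [[0,0,0],[0,0,0]]
  ],
  "hand": -1
}}

```text
time: 21.22
tool_pos: [445.0, -52.7, 61.1]
tcp_rot: [3.141, 0.0, 1.613]
contact_force: [0.8, 0.2, 0.5]
grip_width: 39.1
finger_force: 30.0
```

>>> {"op": "play_rows", "data": {
  "rows": [
    [[0,0,0.1],[0,0,0]],
    [[0,0,0.3],[0,0,0]],
    [[0,0,0.6],[0,0,0]],
    [[0,0,1],[0,0,0]],
    [[0,0,1],[0,0,0]]
  ]
}}

```text
time: 21.85
tool_pos: [444.7, -52.7, 152.3]
tcp_rot: [-3.142, -0.0, 1.613]
contact_force: [1.2, -0.4, -1.6]
grip_width: 38.8
finger_force: 30.0
```

>>> {"op": "play_rows", "data": {
  "rows": [
    [[0.93,0.94,0],[0,0,0]],
    [[0.93,0.94,0],[0,0,0]],
    [[0.93,0.94,0],[0,0,0]],
    [[0.93,0.94,0],[0,0,0]],
    [[0.93,0.94,-0.5],[0,0,0]],
    [[0,0,-1],[0,0,0]],
    [[0,0,-1],[0,0,0]],
    [[0,0,-0.8],[0,0,0]],
    [[0,0,-0.5],[0,0,0]],
    [[0,0,-0.2],[0,0,0]],
    [[0,0,0],[0,0,0]],
    [[0,0,0],[0,0,0]]
  ]
}}

```text
time: 23.35
tool_pos: [585.1, 88.3, 32.0]
tcp_rot: [3.14, 0.0, 1.613]
contact_force: [-0.6, 0.2, -2.6]
grip_width: 39.4
finger_force: 30.0
```

>>> {"op": "play_rows", "data": {
  "rows": [
    [[0,0,-0.1],[0,0,0]],
    [[0,0,0],[0,0,0]],
    [[0,0,0],[0,0,0]]
  ]
}}

```text
time: 23.72
tool_pos: [584.5, 88.3, 28.2]
tcp_rot: [3.141, -0.0, 1.613]
contact_force: [-0.1, 0.4, -2.2]
grip_width: 39.2
finger_force: 30.0
```

>>> {"op": "play_rows", "data": {
  "rows": [
    [[0,0,-0.04],[0,0,0]],
    [[0,0,0],[0,0,0]],
    [[0,0,0],[0,0,0]],
    [[0,0,0],[0,0,0]],
    [[0,0,0.4],[0,0,0]],
    [[0,0,1],[0,0,0]],
    [[0,0,1],[0,0,0]],
    [[0,0.3,1],[0,0,0]],
    [[-0.1,1,1],[0,0,0]],
    [[-0.1,1,1],[0,0,0]],
    [[-0.1,1,0.7],[0,0,0]],
    [[-0.1,1,0.7],[0,0,0]]
  ],
  "hand": 0.2
}}

```text
time: 25.22
tool_pos: [572.2, 218.2, 232.8]
tcp_rot: [3.14, -0.0, 1.613]
contact_force: [-0.2, -0.3, -0.4]
grip_width: 55.1
finger_force: 0.0
```

>>> {"op": "play_rows", "data": {
  "rows": [
    [[-0.1,1,0.2],[0,0,0]],
    [[-0.1,1,0],[0,0,0]],
    [[0,0,0],[0,0,0]],
    [[0,0,0],[0,0,0]],
    [[0,0,0],[0,0,0]]
  ]
}}

```text
time: 25.85
tool_pos: [566.7, 276.2, 237.1]
tcp_rot: [3.141, 0.0, 1.612]
contact_force: [-0.5, -0.5, -0.1]
grip_width: 55.1
finger_force: 0.0
```

```bash
cat > see.py <<'E'
from h import *
import pickle,sys
def see(tag,qs):
    o=get_obs();print(o["time"],o["tool_pos"].round(1),o["tcp_rot"].round(4))
    c=cam("wrist"); pickle.dump(c,open(tag+".pkl","wb"))
    cv2.imwrite("pics/"+tag+".png",c["frame"][...,::-1])
    for q,z in qs:
        print(q,[(round(d["p"],2),np.round(d["at"],1).tolist(),onz(c,d["at"],z)[:2].round(1).tolist()) for d in pinpoint(q,"wrist") if d["p"]>.25])
    return c
E
python3 -c "
from see import *
c=see('w5',[('disc_1',12),('slab_1',12),('weight',0),('old_1',16)])
s=cam('scene');save(s,'s5.png')"
```

```text
25.85 [566.7 276.2 237.1] [3.1414e+00 3.0000e-04 1.6122e+00]
disc_1 [(0.82, [190.0, 260.9], [574.0, 247.2]), (0.81, [57.3, 344.8], [671.0, 424.6]), (0.74, [193.7, 188.2], [478.3, 238.1]), (0.57, [83.4, 278.0], [588.7, 383.5])]
slab_1 [(0.63, [58.6, 157.2], [436.4, 414.3])]
weight [(0.57, [120.9, 206.6], [500.7, 333.1])]
old_1 [(0.48, [295.0, 265.8], [589.2, 84.2])]
```

View pics/w5.png

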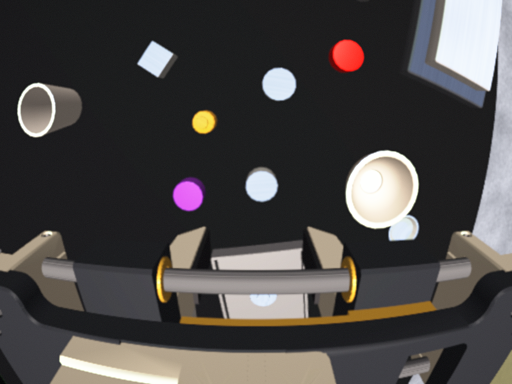

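```bash
cat >> see.py <<'E'
def tops(c,box,thr,z=24):
    r0,r1,k0,k1=box; g=c["frame"][r0:r1,k0:k1].min(2)
    m=(g>thr).astype(np.uint8)
    cs,_=cv2.findContours(m,cv2.RETR_EXTERNAL,cv2.CHAIN_APPROX_NONE)
    q=max(cs,key=cv2.contourArea).reshape(-1,2)
    W=np.array([onz(c,(p[1]+r0,p[0]+k0),z)[:2] for p in q],np.float32)
    print("ctr",cv2.minEnclosingCircle(W),"rect",cv2.minAreaRect(W)); return W
E
python3 - <<'E'
from see import *
c=pickle.load(open("w5.pkl","rb")); f=c["frame"]
print(f[175:205,261].min(1), f[60,140:180].min(1))
for b in [(160,210,240,285),(60,108,255,305),(35,82,130,182)]:
    for t in (150,190): tops(c,b,t)
E
```

```text
[223 222 223 224 224 221 222 223 222 219 219 221 220 222 223 223 221 219
 220 222 224 222 222 222 220 200 139  59  27  28] [208 222 221 221 221 219 217 215 218 219 220 219 219 219 221 223 223 222
 218 219 219 218 220 221 221 222 223 224 206 129  71  66  68  69  65  53
  35  29  26  29]
ctr ((573.5134887695312, 256.6178283691406), 20.024686813354492) rect ((574.0623779296875, 257.0635986328125), (38.70785140991211, 38.87510681152344), 2.4063313007354736)
ctr ((573.6307983398438, 256.38427734375), 18.98265266418457) rect ((574.1395874023438, 256.42364501953125), (36.230613708496094, 37.61846160888672), 1.9159836769104004)
ctr ((588.767578125, 382.37646484375), 19.61426544189453) rect ((589.0711059570312, 382.6812744140625), (37.92036437988281, 37.465152740478516), 3.2332205772399902)
ctr ((588.8426513671875, 382.46868896484375), 19.121997833251953) rect ((588.4968872070312, 382.6429138183594), (36.66172790527344, 37.498939514160156), 2.8144795894622803)
ctr ((437.22076416015625, 412.6994323730469), 22.843021392822266) rect ((437.1209716796875, 412.857421875), (34.10773849487305, 33.84047317504883), 56.851173400878906)
ctr ((437.175048828125, 412.90130615234375), 22.61016845703125) rect ((437.13848876953125, 412.8559875488281), (32.810813903808594, 32.276268005371094), 56.321231842041016)
```

>>> {"op": "play_rows", "data": {
  "rows": [
    [[0.1,-0.3,-0.5],[0,0,0.94]],
    [[0.1,-0.3,-0.7],[0,0,0.94]],
    [[0.04,-0.05,-0.7],[0,0,0.94]],
    [[0,0,-0.7],[0,0,0.94]],
    [[0,0,-0.7],[0,0,0.94]],
    [[0,0,-0.7],[0,0,0.94]],
    [[0,0,-0.7],[0,0,0.94]],
    [[0,0,-0.7],[0,0,0.94]],
    [[0,0,-0.4],[0,0,0.94]],
    [[0,0,-0.3],[0,0,0.94]],
    [[0,0,-0.3],[0,0,0.94]],
    [[0,0,-0.3],[0,0,0.94]]
  ]
}}

```text
time: 27.65
tool_pos: [573.8, 257.7, 35.5]
tcp_rot: [3.142, 0.0, -3.091]
contact_force: [0.5, 0.5, -0.3]
grip_width: 55.2
finger_force: 0.0
```

>>> {"op": "play_rows", "data": {
  "rows": [
    [[0,0,-0.3],[0,0,0]],
    [[0,0,-0.1],[0,0,0]],
    [[0,0,0],[0,0,0]],
    [[0,0,0],[0,0,0]]
  ]
}}

```text
time: 28.15
tool_pos: [573.9, 257.9, 24.2]
tcp_rot: [3.141, 0.001, -3.096]
contact_force: [-0.5, 0.6, 0.4]
grip_width: 54.7
finger_force: 0.0
```

Squeeze, open, turn back 90°, squeeze.

>>> {"op": "play_rows", "data": {
  "rows": [
    [[0,0,0],[0,0,0]],
    [[0,0,0],[0,0,0]],
    [[0,0,0],[0,0,0]],
    [[0,0,0],[0,0,0]],
    [[0,0,0],[0,0,0]]
  ],
  "hand": -1
}}

```text
time: 28.78
tool_pos: [573.8, 257.7, 24.1]
tcp_rot: [-3.142, 0.0, -3.095]
contact_force: [-0.2, -1.9, 4.4]
grip_width: 39.2
finger_force: 30.0
```

>>> {"op": "play_rows", "data": {
  "rows": [
    [[0,0,0],[0,0,0]],
    [[0,0,0],[0,0,0]],
    [[0,0,0],[0,0,0]]
  ],
  "hand": 0.2
}}

```text
time: 29.15
tool_pos: [573.5, 257.9, 23.6]
tcp_rot: [3.141, -0.0, -3.095]
contact_force: [0.0, -0.2, -0.1]
grip_width: 55.0
finger_force: 0.0
```

>>> {"op": "play_rows", "data": {
  "rows": [
    [[0,0,0],[0,0,-0.94]],
    [[0,0,0],[0,0,-0.94]],
    [[0,0,0],[0,0,-0.94]],
    [[0,0,0],[0,0,-0.94]],
    [[0,0,0],[0,0,-0.94]],
    [[0,0,0],[0,0,-0.94]],
    [[0,0,0],[0,0,-0.94]],
    [[0,0,0],[0,0,-0.94]],
    [[0,0,0],[0,0,-0.94]],
    [[0,0,0],[0,0,-0.94]],
    [[0,0,0],[0,0,-0.94]],
    [[0,0,0],[0,0,-0.91]]
  ]
}}

```text
time: 30.65
tool_pos: [573.5, 257.9, 23.7]
tcp_rot: [-3.141, -0.0, 1.613]
contact_force: [0.8, 0.2, -0.8]
grip_width: 54.9
finger_force: 0.0
```

>>> {"op": "play_rows", "data": {
  "rows": [
    [[0,0,0],[0,0,0]],
    [[0,0,0],[0,0,0]]
  ]
}}

```text
time: 30.9
tool_pos: [573.6, 257.8, 23.8]
tcp_rot: [-3.142, -0.0, 1.62]
contact_force: [0.5, -0.7, -0.4]
grip_width: 55.1
finger_force: 0.0
```

>>> {"op": "play_rows", "data": {
  "rows": [
    [[0,0,0],[0,0,0]],
    [[0,0,0],[0,0,0]],
    [[0,0,0],[0,0,0]],
    [[0,0,0],[0,0,0]],
    [[0,0,0],[0,0,0]]
  ],
  "hand": -1
}}

```text
time: 31.52
tool_pos: [573.7, 257.8, 23.9]
tcp_rot: [3.141, -0.0, 1.618]
contact_force: [-0.4, 0.4, -0.8]
grip_width: 39.3
finger_force: 30.0
```

>>> {"op": "play_rows", "data": {
  "rows": [
    [[0,0,0.3],[0,0,0]],
    [[0,0,0.8],[0,0,0]],
    [[0,0,1],[0,0,0]],
    [[0,0,1],[0,0,0]],
    [[0,0,0.4],[0,0,0]]
  ]
}}

```text
time: 32.15
tool_pos: [574.4, 258.0, 131.1]
tcp_rot: [3.138, -0.001, 1.618]
contact_force: [-0.1, -0.1, -1.8]
grip_width: 39.3
finger_force: 30.0
```

>>> {"op": "play_rows", "data": {
  "rows": [
    [[-0.39,-0.94,0],[0,0,0]],
    [[-0.39,-0.94,0],[0,0,0]],
    [[-0.39,-0.94,0],[0,0,0]],
    [[-0.39,-0.94,0],[0,0,0]],
    [[-0.39,-0.94,0],[0,0,0]],
    [[-0.39,-0.94,0],[0,0,0]],
    [[-0.39,-0.94,0],[0,0,0]],
    [[-0.39,-0.94,0],[0,0,0]],
    [[-0.39,-0.94,0],[0,0,0]],
    [[-0.39,-0.94,-0.3],[0,0,0]],
    [[-0.39,-0.96,-0.6],[0,0,0]],
    [[0,0,-0.6],[0,0,0]]
  ]
}}

```text
time: 33.65
tool_pos: [444.0, -54.5, 83.2]
tcp_rot: [-3.141, 0.0, 1.615]
contact_force: [-0.5, 0.6, -1.5]
grip_width: 39.4
finger_force: 30.0
```

>>> {"op": "play_rows", "data": {
  "rows": [
    [[0,0,0],[0,0,0]],
    [[0,0,0],[0,0,0]]
  ]
}}

```text
time: 33.9
tool_pos: [445.2, -52.9, 84.2]
tcp_rot: [3.141, 0.0, 1.618]
contact_force: [0.1, -0.5, -1.2]
grip_width: 39.7
finger_force: 30.0
```

>>> {"op": "play_rows", "data": {
  "rows": [
    [[0,0,-0.25],[0,0,0]],
    [[0,0,-0.2],[0,0,0]],
    [[0,0,-0.1],[0,0,0]],
    [[0,0,-0.05],[0,0,0]],
    [[0,0,0],[0,0,0]],
    [[0,0,0],[0,0,0]]
  ]
}}

```text
time: 34.65
tool_pos: [445.0, -53.1, 65.9]
tcp_rot: [3.141, 0.0, 1.618]
contact_force: [0.6, -0.4, -2.1]
grip_width: 39.0
finger_force: 30.0
```

>>> {"op": "play_rows", "data": {
  "rows": [
    [[0,0,-0.05],[0,0,0]],
    [[0,0,-0.05],[0,0,0]],
    [[0,0,0],[0,0,0]]
  ]
}}

```text
time: 35.02
tool_pos: [444.8, -53.0, 62.7]
tcp_rot: [-3.141, -0.0, 1.618]
contact_force: [-0.1, 0.1, -1.7]
grip_width: 39.2
finger_force: 30.0
```

>>> {"op": "play_rows", "data": {
  "rows": [
    [[0,0,-0.04],[0,0,0]],
    [[0,0,0],[0,0,0]]
  ]
}}

```text
time: 35.28
tool_pos: [445.0, -53.0, 61.8]
tcp_rot: [3.141, 0.0, 1.618]
contact_force: [-1.0, 0.3, 1.3]
grip_width: 39.1
finger_force: 30.0
```

>>> {"op": "play_rows", "data": {
  "rows": [
    [[0,0,0],[0,0,0]],
    [[0,0,0],[0,0,0]],
    [[0,0,0],[0,0,0]],
    [[0,0,0.4],[0,0,0]],
    [[0,0,1],[0,0,0]],
    [[0,0,1],[0,0,0]],
    [[0.3,1,1],[0,0,0]],
    [[0.3,1,1],[0,0,0]],
    [[0.3,1,1],[0,0,0]],
    [[0.3,1,0.5],[0,0,0]],
    [[0.3,1,0],[0,0,0]],
    [[0.3,1,0],[0,0,0]]
  ],
  "hand": 0.2
}}

```text
time: 36.78
tool_pos: [499.1, 128.0, 239.9]
tcp_rot: [3.14, -0.0, 1.618]
contact_force: [-0.4, 0.5, 0.9]
grip_width: 55.5
finger_force: 0.0
```

>>> {"op": "play_rows", "data": {
  "rows": [
    [[0.3,1,0],[0,0,0]],
    [[0.3,1,0],[0,0,0]],
    [[0.3,1,0],[0,0,0]],
    [[0.3,1,0],[0,0,0]],
    [[0.3,1,0],[0,0,0]],
    [[0.3,1,0],[0,0,0]],
    [[0.3,1,0],[0,0,0]],
    [[0,0,0],[0,0,0]],
    [[0,0,0],[0,0,0]],
    [[0,0,0],[0,0,0]]
  ]
}}

```text
time: 38.02
tool_pos: [561.9, 336.0, 239.1]
tcp_rot: [3.141, 0.0, 1.617]
contact_force: [-0.7, 0.5, -0.1]
grip_width: 55.3
finger_force: 0.0
```

```bash
python3 - <<'E'
from see import *
c=see('w6',[('disc_1',12),('slab_1',12)])
for z,p in [("d",[588.8,382.6,24]),("s",[437,412.9,24])]:
    r,k=proj(c,p).astype(int); print(z,r,k)
    try: tops(c,(max(r-26,0),r+26,max(k-28,0),k+28),170)
    except Exception as e: print(e)
E
```

```text
38.025 [561.9 336.  239.1] [3.1414e+00 2.0000e-04 1.6167e+00]
disc_1 [(0.61, [231.6, 193.0], [478.3, 241.8]), (0.57, [105.0, 344.6], [669.6, 423.6])]
slab_1 [(0.61, [82.5, 132.9], [397.4, 444.0])]
d 133 280
ctr ((588.881103515625, 382.9936218261719), 19.431669235229492) rect ((589.11181640625, 383.4117736816406), (37.655242919921875, 37.86942672729492), 3.149052619934082)
s 105 157
ctr ((406.1860046386719, 438.1176452636719), 13.515731811523438) rect ((406.1568908691406, 436.5833435058594), (21.7847843170166, 19.608121871948242), 86.94287872314453)
```

>>> {"op": "play_rows", "data": {
  "rows": [
    [[0.3,0.5,-0.5],[0,0,0.94]],
    [[0.3,0.5,-0.7],[0,0,0.94]],
    [[0.3,0.57,-0.7],[0,0,0.94]],
    [[0,0,-0.7],[0,0,0.94]],
    [[0,0,-0.7],[0,0,0.94]],
    [[0,0,-0.7],[0,0,0.94]],
    [[0,0,-0.7],[0,0,0.94]],
    [[0,0,-0.7],[0,0,0.94]],
    [[0,0,-0.4],[0,0,0.94]],
    [[0,0,-0.3],[0,0,0.94]],
    [[0,0,-0.3],[0,0,0.94]],
    [[0,0,-0.3],[0,0,0.94]]
  ]
}}

```text
time: 39.67
tool_pos: [589.1, 383.7, 37.5]
tcp_rot: [3.142, 0.0, -3.087]
contact_force: [0.5, -0.5, 0.5]
grip_width: 55.1
finger_force: 0.0
```

>>> {"op": "play_rows", "data": {
  "rows": [
    [[0,0,-0.3],[0,0,0]],
    [[0,0,-0.16],[0,0,0]],
    [[0,0,0],[0,0,0]],
    [[0,0,0],[0,0,0]]
  ]
}}

```text
time: 40.17
tool_pos: [589.2, 384.2, 24.2]
tcp_rot: [3.141, 0.001, -3.091]
contact_force: [0.8, 0.2, -0.9]
grip_width: 54.9
finger_force: 0.0
```

>>> {"op": "play_rows", "data": {
  "rows": [
    [[0,0,0],[0,0,0]],
    [[0,0,0],[0,0,0]],
    [[0,0,0],[0,0,0]],
    [[0,0,0],[0,0,0]],
    [[0,0,0],[0,0,0]]
  ],
  "hand": -1
}}

```text
time: 40.8
tool_pos: [589.1, 384.0, 24.2]
tcp_rot: [-3.142, 0.0, -3.091]
contact_force: [-1.1, -2.7, 4.4]
grip_width: 39.4
finger_force: 30.0
```

>>> {"op": "play_rows", "data": {
  "rows": [
    [[0,0,0],[0,0,0]],
    [[0,0,0],[0,0,0]],
    [[0,0,0],[0,0,0]]
  ],
  "hand": 0.2
}}

```text
time: 41.18
tool_pos: [588.8, 384.2, 23.5]
tcp_rot: [3.141, -0.0, -3.091]
contact_force: [-0.5, 0.5, -0.6]
grip_width: 54.7
finger_force: 0.0
```

>>> {"op": "play_rows", "data": {
  "rows": [
    [[0,0,0],[0,0,-0.94]],
    [[0,0,0],[0,0,-0.94]],
    [[0,0,0],[0,0,-0.94]],
    [[0,0,0],[0,0,-0.94]],
    [[0,0,0],[0,0,-0.94]],
    [[0,0,0],[0,0,-0.94]],
    [[0,0,0],[0,0,-0.94]],
    [[0,0,0],[0,0,-0.94]],
    [[0,0,0],[0,0,-0.94]],
    [[0,0,0],[0,0,-0.94]],
    [[0,0,0],[0,0,-0.94]],
    [[0,0,0],[0,0,-0.91]]
  ]
}}

```text
time: 42.68
tool_pos: [588.9, 384.1, 23.7]
tcp_rot: [-3.141, -0.0, 1.618]
contact_force: [0.2, 0.8, -0.4]
grip_width: 55.3
finger_force: 0.0
```

>>> {"op": "play_rows", "data": {
  "rows": [
    [[0,0,0],[0,0,0]],
    [[0,0,0],[0,0,0]]
  ]
}}

```text
time: 42.92
tool_pos: [588.9, 384.1, 23.7]
tcp_rot: [-3.142, 0.0, 1.624]
contact_force: [-1.0, 0.6, -0.7]
grip_width: 55.0
finger_force: 0.0
```

>>> {"op": "play_rows", "data": {
  "rows": [
    [[0,0,0],[0,0,0]],
    [[0,0,0],[0,0,0]],
    [[0,0,0],[0,0,0]],
    [[0,0,0],[0,0,0]],
    [[0,0,0],[0,0,0]]
  ],
  "hand": -1
}}

```text
time: 43.55
tool_pos: [589.0, 384.1, 23.9]
tcp_rot: [3.141, -0.0, 1.622]
contact_force: [0.3, 0.4, 0.3]
grip_width: 39.1
finger_force: 30.0
```

>>> {"op": "play_rows", "data": {
  "rows": [
    [[0,0,0.3],[0,0,0]],
    [[0,0,0.8],[0,0,0]],
    [[0,0,1],[0,0,0]],
    [[0,0,1],[0,0,0]],
    [[0,0,0.4],[0,0,0]],
    [[0,0,0],[0,0,0]]
  ]
}}

```text
time: 44.3
tool_pos: [589.1, 384.2, 129.5]
tcp_rot: [3.14, -0.0, 1.622]
contact_force: [0.1, -0.1, -2.2]
grip_width: 39.0
finger_force: 30.0
```

>>> {"op": "play_rows", "data": {
  "rows": [
    [[-0.41,-0.96,0],[0,0,0]],
    [[-0.41,-0.96,0],[0,0,0]],
    [[-0.41,-0.96,0],[0,0,0]],
    [[-0.41,-0.96,0],[0,0,0]],
    [[-0.41,-0.96,0],[0,0,0]],
    [[-0.41,-0.96,0],[0,0,0]],
    [[-0.41,-0.96,0],[0,0,0]],
    [[-0.41,-0.96,0],[0,0,0]],
    [[-0.41,-0.96,0],[0,0,0]],
    [[-0.41,-0.96,0],[0,0,0]],
    [[-0.41,-0.96,0],[0,0,0]],
    [[-0.41,-0.96,0],[0,0,0]]
  ]
}}

```text
time: 45.8
tool_pos: [440.0, 37.7, 127.7]
tcp_rot: [-3.139, -0.0, 1.622]
contact_force: [0.5, -0.1, -1.3]
grip_width: 39.2
finger_force: 30.0
```

>>> {"op": "play_rows", "data": {
  "rows": [
    [[0,0,-0.5],[0,0,0]],
    [[0,0,-0.6],[0,0,0]],
    [[0,0,-0.4],[0,0,0]],
    [[0,0,-0.3],[0,0,0]],
    [[0,0,-0.1],[0,0,0]],
    [[0,0,0],[0,0,0]],
    [[0,0,0],[0,0,0]]
  ]
}}

```text
time: 46.68
tool_pos: [441.7, 38.5, 72.2]
tcp_rot: [3.141, 0.0, 1.622]
contact_force: [1.1, 1.1, -2.2]
grip_width: 39.3
finger_force: 30.0
```

>>> {"op": "play_rows", "data": {
  "rows": [
    [[-0.02,0.01,-0.1],[0,0,0]],
    [[0,0,-0.1],[0,0,0]],
    [[0,0,-0.05],[0,0,0]],
    [[0,0,-0.05],[0,0,0]],
    [[0,0,0],[0,0,0]],
    [[0,0,0],[0,0,0]]
  ]
}}

```text
time: 47.42
tool_pos: [440.8, 38.8, 62.9]
tcp_rot: [3.141, -0.0, 1.622]
contact_force: [0.5, -0.1, -1.2]
grip_width: 39.4
finger_force: 30.0
```

>>> {"op": "play_rows", "data": {
  "rows": [
    [[0,0,-0.04],[0,0,0]],
    [[0,0,0],[0,0,0]],
    [[0,0,0],[0,0,0]]
  ]
}}

```text
time: 47.8
tool_pos: [440.9, 38.8, 61.8]
tcp_rot: [3.141, 0.0, 1.622]
contact_force: [0.2, 0.3, 0.9]
grip_width: 38.8
finger_force: 30.0
```

>>> {"op": "play_rows", "data": {
  "rows": [
    [[0,0,0],[0,0,0]],
    [[0,0,0],[0,0,0]],
    [[0,0,0],[0,0,0]],
    [[0,0,0.4],[0,0,0]],
    [[0,0,1],[0,0,0]],
    [[0,0,1],[0,0,0]],
    [[-0.1,0.7,1],[0,0,0]],
    [[-0.1,1,1],[0,0,0]],
    [[-0.1,1,1],[0,0,0]],
    [[-0.1,1,0.5],[0,0,0]],
    [[-0.1,1,0],[0,0,0]],
    [[-0.1,1,0],[0,0,0]]
  ],
  "hand": 0.2
}}

```text
time: 49.3
tool_pos: [422.5, 210.8, 239.8]
tcp_rot: [3.14, -0.0, 1.622]
contact_force: [0.5, -0.5, 0.5]
grip_width: 55.3
finger_force: 0.0
```

>>> {"op": "play_rows", "data": {
  "rows": [
    [[-0.1,1,0],[0,0,0]],
    [[-0.1,1,0],[0,0,0]],
    [[-0.1,1,0],[0,0,0]],
    [[-0.1,1,0],[0,0,0]],
    [[-0.1,1,0],[0,0,0]],
    [[-0.1,0.6,0],[0,0,0]],
    [[0,0,0],[0,0,0]],
    [[0,0,0],[0,0,0]],
    [[0,0,0],[0,0,0]]
  ]
}}

```text
time: 50.42
tool_pos: [405.0, 376.9, 238.8]
tcp_rot: [3.141, 0.0, 1.621]
contact_force: [0.3, 0.2, 0.8]
grip_width: 55.0
finger_force: 0.0
```

```bash
python3 - <<'E'
from see import *
c=see('w7',[('slab_1',12)])
for p in [[397,444,24]]:
    r,k=proj(c,p).astype(int); print(r,k)
    for t in (150,190): tops(c,(max(r-34,0),r+34,max(k-34,0),k+34),t)
E
```

```text
50.425 [405.  376.9 238.8] [3.1414e+00 2.0000e-04 1.6207e+00]
slab_1 [(0.81, [111.5, 255.9], [401.0, 447.9])]
114 252
ctr ((396.3435363769531, 448.1387023925781), 22.846023559570312) rect ((396.9089050292969, 448.1459655761719), (34.54496765136719, 34.3204345703125), 54.04692459106445)
ctr ((396.74822998046875, 448.02996826171875), 22.46816062927246) rect ((396.9271240234375, 448.15716552734375), (33.33189010620117, 33.517799377441406), 53.5809326171875)
```

View pics/w7.png

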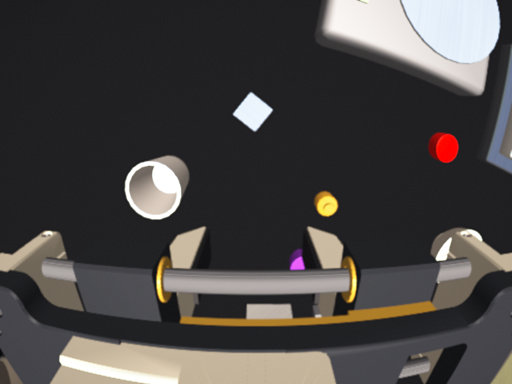

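```bash
python3 - <<'E'
from see import *
c=pickle.load(open("w7.pkl","rb"))
for p in [(42,318),(25,318),(94,475)]: print([onz(c,p,z)[:2].round() for z in (0,40,70)])
s=cam("scene"); print([onz(s,p,z)[:2].round() for p in [(295,418),(240,436)] for z in (0,50)])
E
```

```text
[array([475., 545.]), array([468., 536.]), array([462., 529.])]
[array([474., 568.]), array([467., 557.]), array([461., 548.])]
[array([735., 515.]), array([700., 509.]), array([673., 505.])]
[array([659., 529.]), array([682., 516.]), array([457., 556.]), array([488., 541.])]
```

>>> {"op": "play_rows", "data": {
  "rows": [
    [[-0.09,0.8,-0.5],[0,0,0.8]],
    [[-0.09,0.8,-0.7],[0,0,0.8]],
    [[-0.09,0.78,-0.7],[0,0,0.8]],
    [[0,0,-0.7],[0,0,0.8]],
    [[0,0,-0.7],[0,0,0.8]],
    [[0,0,-0.7],[0,0,0.8]],
    [[0,0,-0.7],[0,0,0.8]],
    [[0,0,-0.7],[0,0,0.76]],
    [[0,0,-0.5],[0,0,0]],
    [[0,0,-0.5],[0,0,0]],
    [[0,0,-0.4],[0,0,0]],
    [[0,0,-0.3],[0,0,0]]
  ]
}}

```text
time: 52.08
tool_pos: [396.7, 449.2, 25.1]
tcp_rot: [3.142, 0.0, 2.509]
contact_force: [0.7, 0.2, 0.2]
grip_width: 55.4
finger_force: 0.0
```

>>> {"op": "play_rows", "data": {
  "rows": [
    [[0,0,-0.06],[0,0,0]],
    [[0,0,0],[0,0,0]],
    [[0,0,0],[0,0,0]]
  ]
}}

```text
time: 52.45
tool_pos: [396.9, 449.4, 24.3]
tcp_rot: [3.141, 0.0, 2.51]
contact_force: [0.3, 0.5, 0.2]
grip_width: 55.0
finger_force: 0.0
```

>>> {"op": "play_rows", "data": {
  "rows": [
    [[0,0,0],[0,0,0]],
    [[0,0,0],[0,0,0]],
    [[0,0,0],[0,0,0]],
    [[0,0,0],[0,0,0]],
    [[0,0,0],[0,0,0]],
    [[0,0,0],[0,0,0]]
  ],
  "hand": -1
}}

```text
time: 53.2
tool_pos: [396.6, 449.1, 24.0]
tcp_rot: [-3.142, 0.0, 2.51]
contact_force: [-0.8, -1.0, 3.3]
grip_width: 33.6
finger_force: 30.0
```

>>> {"op": "play_rows", "data": {
  "rows": [
    [[0,0,0],[0,0,0]],
    [[0,0,0],[0,0,0]],
    [[0,0,0],[0,0,0]],
    [[0,0,0],[0,0,0]]
  ],
  "hand": 0.25
}}

```text
time: 53.7
tool_pos: [396.7, 449.2, 23.8]
tcp_rot: [3.142, -0.0, 2.51]
contact_force: [-0.9, -0.2, -0.4]
grip_width: 56.9
finger_force: 0.0
```

Turn −90° (11.25 units), squeeze, lift.

>>> {"op": "play_rows", "data": {
  "rows": [
    [[0,0,0],[0,0,-0.94]],
    [[0,0,0],[0,0,-0.94]],
    [[0,0,0],[0,0,-0.94]],
    [[0,0,0],[0,0,-0.94]],
    [[0,0,0],[0,0,-0.94]],
    [[0,0,0],[0,0,-0.94]],
    [[0,0,0],[0,0,-0.94]],
    [[0,0,0],[0,0,-0.94]],
    [[0,0,0],[0,0,-0.94]],
    [[0,0,0],[0,0,-0.94]],
    [[0,0,0],[0,0,-0.94]],
    [[0,0,0],[0,0,-0.91]]
  ]
}}

```text
time: 55.2
tool_pos: [396.7, 449.2, 23.8]
tcp_rot: [3.141, 0.0, 0.935]
contact_force: [-0.6, 0.0, -0.9]
grip_width: 57.4
finger_force: 0.0
```

>>> {"op": "play_rows", "data": {
  "rows": [
    [[0,0,0],[0,0,0]],
    [[0,0,0],[0,0,0]]
  ]
}}

```text
time: 55.45
tool_pos: [396.6, 449.2, 23.8]
tcp_rot: [3.142, 0.0, 0.941]
contact_force: [1.1, -0.4, -0.4]
grip_width: 57.4
finger_force: 0.0
```

>>> {"op": "play_rows", "data": {
  "rows": [
    [[0,0,0],[0,0,0]],
    [[0,0,0],[0,0,0]],
    [[0,0,0],[0,0,0]],
    [[0,0,0],[0,0,0]],
    [[0,0,0],[0,0,0]],
    [[0,0,0],[0,0,0]]
  ],
  "hand": -1
}}

```text
time: 56.2
tool_pos: [396.7, 449.1, 23.9]
tcp_rot: [3.141, -0.0, 0.939]
contact_force: [-0.5, -0.5, 0.1]
grip_width: 33.8
finger_force: 30.0
```

>>> {"op": "play_rows", "data": {
  "rows": [
    [[0,0,0.3],[0,0,0]],
    [[0,0,0.8],[0,0,0]],
    [[0,0,1],[0,0,0]],
    [[0,0,1],[0,0,0]],
    [[0,0,0.6],[0,0,0]],
    [[0,0,0],[0,0,0]],
    [[0,0,0],[0,0,0]]
  ]
}}

```text
time: 57.08
tool_pos: [396.1, 448.8, 134.0]
tcp_rot: [-3.141, 0.002, 0.939]
contact_force: [-0.2, -0.6, -2.0]
grip_width: 33.6
finger_force: 30.0
```

>>> {"op": "play_rows", "data": {
  "rows": [
    [[0.1,-0.95,0],[0,0,0.4]],
    [[0.1,-0.95,0],[0,0,0.4]],
    [[0.1,-0.95,0],[0,0,0.4]],
    [[0.1,-0.95,0],[0,0,0.4]],
    [[0.1,-0.95,0],[0,0,0.4]],
    [[0.1,-0.95,0],[0,0,0.4]],
    [[0.1,-0.95,0],[0,0,0.4]],
    [[0.1,-0.95,0],[0,0,0.4]],
    [[0.1,-0.95,0],[0,0,0.4]],
    [[0.1,-0.95,0],[0,0,0.4]],
    [[0.1,-0.95,0],[0,0,0.4]],
    [[0.1,-0.95,0],[0,0,0.4]]
  ]
}}

```text
time: 58.58
tool_pos: [432.0, 106.2, 133.9]
tcp_rot: [-3.14, 0.0, 1.611]
contact_force: [0.4, -0.1, -1.7]
grip_width: 33.7
finger_force: 30.0
```

>>> {"op": "play_rows", "data": {
  "rows": [
    [[0.1,-0.95,0],[0,0,0.04]],
    [[0.1,-0.95,0],[0,0,0]],
    [[0.1,-0.95,0],[0,0,0]],
    [[0.05,-0.95,0],[0,0,0]],
    [[0,0,-0.4],[0,0,0]],
    [[0,0,-0.6],[0,0,0]],
    [[0,0,-0.6],[0,0,0]],
    [[0,0,-0.2],[0,0,0]],
    [[0,0,0],[0,0,0]],
    [[0,0,0],[0,0,0]],
    [[0,0,0],[0,0,0]]
  ]
}}

```text
time: 59.95
tool_pos: [443.5, -6.8, 81.3]
tcp_rot: [3.14, 0.0, 1.615]
contact_force: [0.1, -0.4, -2.3]
grip_width: 33.7
finger_force: 30.0
```

>>> {"op": "play_rows", "data": {
  "rows": [
    [[-0.02,-0.01,-0.2],[0,0,0]],
    [[0,0,-0.15],[0,0,0]],
    [[0,0,-0.1],[0,0,0]],
    [[0,0,-0.05],[0,0,0]],
    [[0,0,-0.05],[0,0,0]],
    [[0,0,0],[0,0,0]],
    [[0,0,0],[0,0,0]]
  ]
}}

```text
time: 60.82
tool_pos: [442.6, -7.1, 64.4]
tcp_rot: [3.141, 0.0, 1.615]
contact_force: [0.4, -1.2, -2.1]
grip_width: 33.5
finger_force: 30.0
```

>>> {"op": "play_rows", "data": {
  "rows": [
    [[0,0,-0.05],[0,0,0]],
    [[0,0,-0.03],[0,0,0]],
    [[0,0,0],[0,0,0]]
  ]
}}

```text
time: 61.2
tool_pos: [442.5, -7.1, 61.9]
tcp_rot: [-3.142, -0.0, 1.615]
contact_force: [0.9, -0.7, -2.9]
grip_width: 33.8
finger_force: 30.0
```

>>> {"op": "play_rows", "data": {
  "rows": [
    [[0,0,0],[0,0,0]],
    [[0,0,0],[0,0,0]],
    [[0,0,0],[0,0,0]],
    [[0,0,0.4],[0,0,0]],
    [[0,0,1],[0,0,0]],
    [[0,0,1],[0,0,0]],
    [[0.5,0,1],[0,0,0]],
    [[0.5,0,1],[0,0,0]],
    [[0.5,0,1],[0,0,0]],
    [[0.5,0,0.5],[0,0,0]],
    [[0,0,0],[0,0,0]],
    [[0,0,0],[0,0,0]]
  ],
  "hand": 0.2
}}

```text
time: 62.7
tool_pos: [501.5, -7.0, 238.4]
tcp_rot: [-3.14, -0.0, 1.615]
contact_force: [0.9, -0.3, -0.4]
grip_width: 55.2
finger_force: 0.0
```

```bash
python3 - <<'E'
from see import *
c=see('w8',[('latch_peg',123),('disc_1',50),('slab_1',50),('old_1',16)])
s=cam("scene");save(s,"s8.png")
print([(round(d["p"],2),onz(s,d["at"],123)[:2].round()) for d in pinpoint("latch_peg","scene")])
t=cam("side");print([(round(d["p"],2),onz(t,d["at"],123)[:2].round()) for d in pinpoint("latch_peg","side")])
E
```

```text
62.7 [501.5  -7.  238.4] [-3.1401e+00 -2.0000e-04  1.6149e+00]
latch_peg []
disc_1 [(0.97, [211.0, 209.7], [447.3, -54.0]), (0.79, [131.1, 201.7], [437.6, 41.3]), (0.49, [133.4, 204.9], [441.4, 38.7])]
slab_1 [(0.82, [171.7, 206.6], [443.7, -5.7])]
old_1 [(0.74, [96.2, 326.6], [583.5, 89.2])]
[(0.79, array([694., -25.]))]
[(0.94, array([692., -33.])), (0.28, array([ 747., -103.]))]
```

View pics/w8.png

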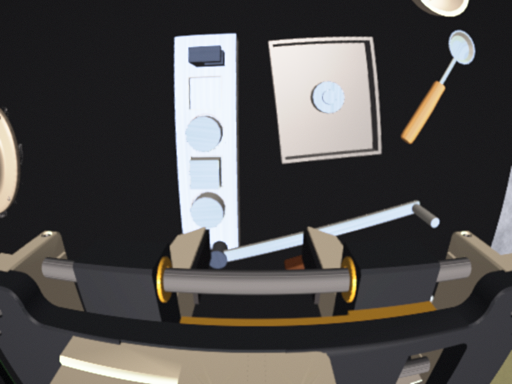

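>>> {"op": "play_rows", "data": {
  "rows": [
    [[0.64,-0.08,-0.2],[0,0,-0.94]],
    [[0.64,-0.08,-0.2],[0,0,-0.94]],
    [[0.64,-0.08,-0.2],[0,0,-0.94]],
    [[0.64,-0.08,-0.2],[0,0,-0.94]],
    [[0.64,-0.08,-0.2],[0,0,-0.94]],
    [[0.64,-0.08,-0.2],[0,0,-0.94]],
    [[0.64,-0.08,-0.2],[0,0,-0.94]],
    [[0.64,-0.08,-0.2],[0,0,-0.94]],
    [[0.64,-0.08,-0.2],[0,0,-0.94]],
    [[0.64,-0.08,-0.2],[0,0,-0.9]],
    [[0,0,0],[0,0,0]],
    [[0,0,0],[0,0,0]]
  ]
}}

```text
time: 64.65
tool_pos: [694.0, -31.0, 178.8]
tcp_rot: [-3.141, 0.001, 0.31]
contact_force: [-0.2, 0.2, 0.0]
grip_width: 55.3
finger_force: 0.0
```

```bash
python3 - <<'E'
from see import *
c=see('w9',[('latch_peg',123)])
print(proj(c,[694.6,-30.7,123]))
E
```

```text
64.65 [694.  -31.  178.8] [-3.1414e+00  7.0000e-04  3.1010e-01]
latch_peg [(0.27, [159.9, 416.1], [773.4, -131.5])]
[216.85001302 256.73877424]
```

View pics/w9.png

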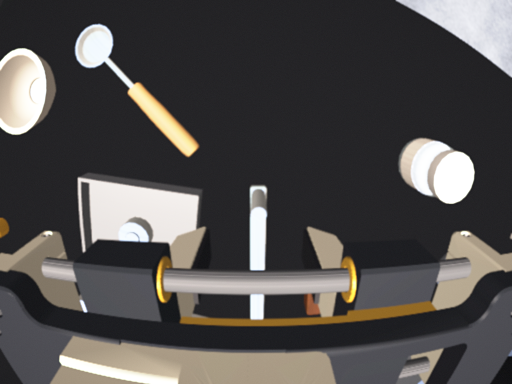

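>>> {"op": "play_rows", "data": {
  "rows": [
    [[0.1,0.03,-0.5],[0,0,0]],
    [[0,0,-0.8],[0,0,0]],
    [[0,0,-0.6],[0,0,0]],
    [[0,0,-0.4],[0,0,0]],
    [[0,0,0],[0,0,0]],
    [[0,0,0],[0,0,0]]
  ]
}}

```text
time: 65.5
tool_pos: [698.0, -30.3, 110.8]
tcp_rot: [3.141, -0.001, 0.308]
contact_force: [0.7, 0.2, 0.7]
grip_width: 54.9
finger_force: 0.0
```

>>> {"op": "play_rows", "data": {
  "rows": [
    [[0,0,0],[0,0,0]],
    [[0,0,0],[0,0,0]],
    [[0,0,0],[0,0,0]],
    [[0,0,0],[0,0,0]],
    [[0,0,0],[0,0,0]]
  ],
  "hand": -0.6
}}

```text
time: 66.12
tool_pos: [697.5, -30.2, 109.9]
tcp_rot: [3.142, 0.0, 0.308]
contact_force: [0.1, 0.4, -0.4]
grip_width: 18.8
finger_force: 0.0
```

```bash
python3 - <<'E'
import numpy as np
from h import get_obs
p=get_obs()["tool_pos"][:2]; v=np.array([459.3,-105.5]); th=np.radians(2.52)
d=p-v; print(p,np.hypot(*d),np.degrees(np.arctan2(d[1],d[0])))
r=np.hypot(*d)
a0=np.arctan2(d[1],d[0]); a1=np.radians(92.52)
A=np.linspace(a0,a1,19); P=v+r*np.c_[np.cos(A),np.sin(A)]
print((np.diff(P,axis=0)/30).round(2).tolist(), np.degrees(A[1]-A[0])/8, P[-1])
E
```

```text
[697.51587877 -30.18993178] 249.8367692548037 17.5439384234802
[[-0.2, 0.57], [-0.24, 0.55], [-0.28, 0.53], [-0.32, 0.51], [-0.36, 0.49], [-0.39, 0.46], [-0.43, 0.43], [-0.46, 0.4], [-0.48, 0.36], [-0.51, 0.33], [-0.53, 0.29], [-0.55, 0.25], [-0.57, 0.21], [-0.58, 0.17], [-0.59, 0.13], [-0.6, 0.08], [-0.6, 0.04], [-0.61, -0.0]] 0.5206670942813872 [448.31514737 144.09516078]
```

>>> {"op": "play_rows", "data": {
  "rows": [
    [[-0.2,0.57,0],[0,0,0.52]],
    [[-0.24,0.55,0],[0,0,0.52]],
    [[-0.28,0.53,0],[0,0,0.52]],
    [[-0.32,0.51,0],[0,0,0.52]],
    [[-0.36,0.49,0],[0,0,0.52]],
    [[-0.39,0.46,0],[0,0,0.52]],
    [[-0.43,0.43,0],[0,0,0.52]],
    [[-0.46,0.4,0],[0,0,0.52]],
    [[-0.48,0.36,0],[0,0,0.52]]
  ]
}}

```text
time: 67.25
tool_pos: [602.6, 99.2, 110.1]
tcp_rot: [3.141, -0.0, 0.964]
contact_force: [0.1, 0.3, -0.5]
grip_width: 18.3
finger_force: 0.4
```

>>> {"op": "play_rows", "data": {
  "rows": [
    [[-0.51,0.33,0],[0,0,0.52]],
    [[-0.53,0.29,0],[0,0,0.52]],
    [[-0.55,0.25,0],[0,0,0.52]],
    [[-0.57,0.21,0],[0,0,0.52]],
    [[-0.58,0.17,0],[0,0,0.52]],
    [[-0.59,0.13,0],[0,0,0.52]],
    [[-0.5,0.08,0],[0,0,0.52]],
    [[-0.4,0.04,0],[0,0,0.52]]
  ]
}}

```text
time: 68.25
tool_pos: [475.6, 143.9, 110.2]
tcp_rot: [3.141, -0.0, 1.545]
contact_force: [0.2, -0.2, 1.4]
grip_width: 18.5
finger_force: 0.3
```

>>> {"op": "play_rows", "data": {
  "rows": [
    [[0,0,0],[0,0,0]],
    [[-0.3,0,0],[0,0,0.52]],
    [[-0.2,0,0],[0,0,0]],
    [[-0.2,0,0],[0,0,0]],
    [[0,0,0],[0,0,0]],
    [[0,0,0],[0,0,0]]
  ]
}}

```text
time: 69.0
tool_pos: [455.0, 143.7, 109.9]
tcp_rot: [3.141, 0.0, 1.614]
contact_force: [1.1, -1.0, 0.3]
grip_width: 18.4
finger_force: 0.0
```

>>> {"op": "play_rows", "data": {
  "rows": [
    [[-0.1,0,0],[0,0,0]],
    [[-0.1,0,0],[0,0,0]],
    [[-0.1,0,0],[0,0,0]],
    [[0,0,0],[0,0,0]],
    [[0,0,0],[0,0,0]]
  ]
}}

```text
time: 69.62
tool_pos: [445.8, 143.8, 109.9]
tcp_rot: [-3.141, 0.0, 1.615]
contact_force: [-0.1, 0.4, -0.6]
grip_width: 18.4
finger_force: 0.0
```

>>> {"op": "play_rows", "data": {
  "rows": [
    [[-0.1,0,0],[0,0,0]],
    [[0,0,0],[0,0,0]],
    [[0,0,0],[0,0,0]]
  ]
}}

```text
time: 70.0
tool_pos: [445.0, 143.8, 110.2]
tcp_rot: [3.137, -0.0, 1.615]
contact_force: [6.6, -0.7, -4.0]
grip_width: 18.4
finger_force: 3.5
```

>>> {"op": "play_rows", "data": {
  "rows": [
    [[-0.05,0,0],[0,0,0]],
    [[0,0,0],[0,0,0]],
    [[0,0,0],[0,0,0]]
  ]
}}

```text
time: 70.38
tool_pos: [444.9, 143.8, 110.3]
tcp_rot: [3.134, -0.0, 1.615]
contact_force: [11.0, -1.0, -8.3]
grip_width: 18.3
finger_force: 5.8
```

>>> {"op": "play_rows", "data": {
  "rows": [
    [[0.17,0,0],[0,0,0]],
    [[0,0,0],[0,0,0]],
    [[0,0,0.5],[0,0,0]],
    [[0,0,1],[0,0,0]],
    [[0,0,1],[0,0,0]],
    [[0,-0.5,1],[0,0,0]],
    [[0,-1,0.9],[0,0,0]],
    [[0,-1,0],[0,0,0]],
    [[0,-1,0],[0,0,0]],
    [[0,0,0],[0,0,0]],
    [[0,0,0],[0,0,0]]
  ]
}}

```text
time: 71.75
tool_pos: [446.1, 39.3, 241.8]
tcp_rot: [-3.141, -0.001, 1.614]
contact_force: [0.4, 0.4, 0.2]
grip_width: 18.5
finger_force: 0.0
```

```bash
python3 - <<'E'
from see import *
c=see('w10',[('latch_peg',123),('disc_1',50)])
s=cam("scene")
o=np.zeros((384,800,3),np.uint8); o[:,:512]=c["frame"]; o[:192,512:]=cv2.resize(s["frame"][150:222,215:323],(288,192),interpolation=2); o[192:,512:]=cv2.resize(s["frame"][100:316,120:444],(288,192))
cv2.imwrite("pics/w10b.png",o[...,::-1])
E
```

```text
71.75 [446.1  39.3 241.8] [-3.1411e+00 -5.0000e-04  1.6144e+00]
latch_peg [(0.73, [73.8, 264.9], [448.8, 147.0])]
disc_1 [(0.97, [245.1, 252.8], [445.8, -52.6]), (0.82, [13.8, 291.3], [476.9, 227.3]), (0.69, [173.9, 254.1], [443.5, 39.5])]
```

View pics/w10b.png

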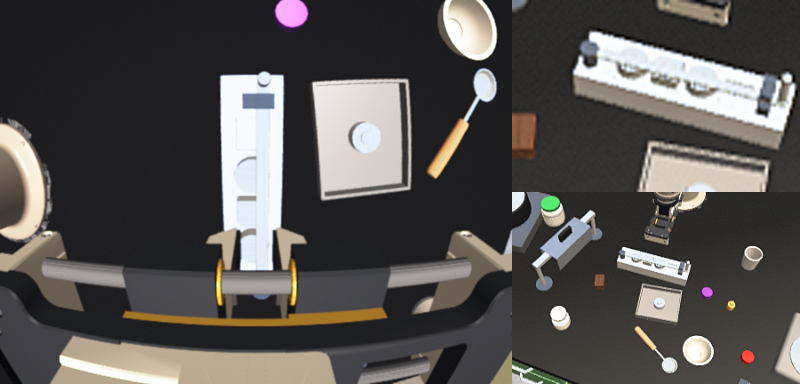

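The picture shows the keeper bar lying along the die and in the catch, with the peg at (264,79). The blanks are under the bar, the pressed piece is in the tray at (366,137) and the cover is astride the rack bar.

```bash
python3 -c "
from h import bot
print(bot.close_job())"
```

```text
the job is handed in; nothing more can be done
None
```

The job is handed in at about 72 s of the 210 s: the cover hangs astride the rack bar, the one pressed piece is in the scrap tray, both discs and the one slab on the bench are seated, and the keeper bar is pushed home against its stop in the catch.

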